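# Tighten a router collet nut by hand, then by wrench

## Robot

A 7-joint arm with a two-finger parallel gripper is mounted at the origin on the work surface. World frame = base frame: x ahead of the robot, y to its left, z up, the work surface at z = 0. Lengths are in m, angles in rad, forces in N, time in s.
With the tool pointing down it reaches from about 0.4 to 0.85 m from the base axis. Payload 10.4 kg.
Tool frame: the origin (TCP) lies between the finger pads; the fingertips stand manip.tip_extent ahead of it and the grasp point (between the pads) lies 6 mm ahead of it (manip.tip_extent is the distance from the TCP to the fingertips, in m); z points along the fingers, y is the line along which they close (so a half turn about z gives the same grasp; the last joint's range is limited). The gripper opens to 85 mm and grips with 20 to 120 N. Pads are 22 mm wide; open, the fingers measure 114 mm over their backs; the gripper's body (76 mm by 85 mm) begins 54 mm behind the grasp point. The pads swing forward as they close: fully open they stand 13 mm farther back than shut.
Start: joints at [-1.189, 0.332, -0.065, 1.46, 0.022, 1.35, -0.088], TCP at [0.246, 0.575, 0.256] pointing down, gripper open.
Joint ranges: [-2.6, 2.6], [-0.5, 2.12], [-1.47, 1.34], [0.16, 2.42], [-1.27, 4.41], [0.06, 2.06], [-2.6, 2.6]. Speed limits (rad/s): [2.22, 2.22, 2.79, 2.79, 3.14, 3.14, 3.14].

## Interface

Orientations are given as a unit quaternion [x, y, z, w].
In Python, from workcell import get_obs, optics, workorder, manip gives the robot as it stands.
- The arm moves only by the tool jog_arm, never from a script. Its argument "increments" is a list of rows, each a list of 7 numbers: the shift along the tool's x, y, z in m, then the turn, a rotation vector about the tool's x, y, z in rad, then the opening, from -1 (shut) to 1 (fully open). A call has 1 to 5 rows; each row is the pose to reach, as a shift and turn from the pose commanded when the call began, along the tool's axes at that moment; what a row does not reach only later rows make up. A row lasts 1/12 s, in which the tool goes at most 41.7 mm and 7.16 degrees, less where a joint would pass 70% of its speed; a pose out of reach is approached as far as the arm can. A call with a gripper value outside its range is refused whole. The fingers move at their own pace and stop on an object; "grip_force" is the grip in N (left out, the last holds). Time passes only in rows, so rows that repeat a pose let the fingers close. It gives the time, the measured TCP pose, the force, the opening and the grip force at its end, in the units of the state.
- get_obs(): the state, without advancing time (a new reading comes with each control period).
- optics.camera(name): name is "scene" or "top" or "wrist"; returns a dict with "color" (420x560x3 uint8, red, green, blue), "depth" (420x560 float32, m along the optical axis (not along the pixel's ray), 0 where there is no reading), "K" (3x3 intrinsics, pixels), "R" (3x3) and "t" (3): a world point X has camera coordinates R X + t. Camera axes: x right, y down, z forward; pixel columns grow to the right and rows downward; lengths in m; the calibration is good to about 2 mm. The wrist camera is an equidistant fisheye: a pixel r from the principal point sees the ray r / f radians off the axis. A picture is of the moment at which its call begins.
- workorder.hand_in(): hands the job in; it is judged then, once.
The state is a dict: "clock": time; "joint_pos": joint angles; "joint_velocities": joint speeds; "tau": joint torques, N m; "position": TCP position; "ee_rot": TCP orientation; "ft_force": force on the tool from outside, world axes, zero at the start; "torque": the same for the moment, N m; "grip_width": opening from 0.0 (shut) to 1.0 (fully open); "grasp_force": force on a finger pad.
Only numpy, scipy, OpenCV 4.12 (cv2) and the standard library are available. Lean on these libraries where they do the work, as an engineer would, in place of code of your own. Each camera call takes 0.05 s, during which the arm holds its last target. There are 200 camera calls.

## Task

Slide the router's spindle lock fully to its locked end (the one with the crossbar), then turn the collet nut clockwise with the fingers until the rib on its top points at the short mark on the plate. Take the open-ended wrench out of its rest, set its jaws fully on the nut flat on the plate and let go; then take it again near the far end of its handle and pull it round clockwise until the rib reaches the long mark, where the nut is tight. Finally draw the wrench off the nut and leave it lying low and flat, clear of the nut, with the lock still engaged and the other things on the bench where they were.

Things in the scene. Friction and masses are not known exactly. Their poses are not given: they have to be found in the camera images.
- nut_center (a point): Steel hex collet nut on the router plate. Point: on its vertical axis at the plate's top (z = 6 mm); frame turns with the nut. Hexagon 36 mm across flats, 41.6 across corners, 2 to 26 mm above the plate; flats face +y and -y, a corner points to +x under a raised pointer rib (4 mm wide, top 30 mm above the plate). A fixed router bit, up to 19 mm thick, rises to 56 mm above the plate.
- nut (a joint): Angle of the nut, rad; grows clockwise seen from above (tightening), stays where it is left, 0.3 N m of friction. Starts between 0 and 0.4. At 1.3 the rib points at the short dark mark on the plate (finger-tight); at 2.0 at the long dark mark, where the nut is at its stop (tight).
- lock_top (a point): Spindle lock: black block on a dark steel track on the router plate. Point: centre of the block's top, 60 mm above the bench. +y is the sliding direction to the locked end; the block is 20 mm along y, 28 mm along x, 40 mm high. The track under it is 14 mm high, 40 mm wide, 100 mm long; a low steel crossbar (12 mm high) stands on the plate just past its locked end.
- lock (a joint): Position of the lock, m: 0 at the free end, 0.05 at the locked end (the end with the crossbar).
- plate: Aluminium router plate, fixed on the bench: origin under its centre; 240 mm along its x, 300 mm along y, 6 mm thick. Nut axis at x = +30 mm, y = 0; lock track centred at x = -20, y = +115 mm, along x with its locked end at +x. The long mark lies at plate angle 0 (+x) from the nut's axis, the short one at +0.7 rad.
- wrench: Steel open-ended wrench lying flat, 12 mm thick, 350 g. Origin: jaw centre, underside; z up; jaws open to +x. Jaw gap 38.5 mm, from x = -22 (its back) to +26 mm (flared tips); head 65 mm wide; shank 22 mm wide, x = -38 to -183 mm. Centre of mass near x = -58. Fits the nut when its x axis is the nut frame's x axis turned by a multiple of 60 degrees, within about 7 degrees.
- wrench_end (a point): Point on the wrench near the far end of the handle, at x = -150 mm, mid-thickness, 6 mm above its underside.
- rest: Low dark wooden rest, fixed on the bench: two 16 mm high, 14 mm wide sides, 30 mm apart, from x = -57 to +43 mm in its frame, and an end piece at x = -67. At first the wrench's handle lies on the bench between the sides, its jaw centre at x = +124 mm: only its head and its neck, back to x = -80 mm of the wrench, are free to grip.
- stapler: Grey stapler with a press button, bystander, 150 x 36 x 56 mm, origin under its centre.
- tape_gun: Orange tape gun, bystander, about 170 x 56 x 106 mm, origin under its centre.
- rasp: Steel wood rasp with a wooden handle, bystander, 305 x 28 x 24 mm, lying along its x, origin near mid-length.
- wedge_a: Yellow plastic wedge, bystander, 100 x 36 x 24 mm, origin under its centre.
- wedge_b: The other, equal yellow wedge, bystander.
- mug: Blue enamel mug, bystander, 82 mm wide, 90 mm high, handle at its +y, origin under its centre.
- dish: Round stainless parts dish, bystander, 120 mm wide, 28 mm high, origin under its centre.
There are look-alikes about, which are no part of the job. Of the things that look like the wrench, take the one that is farthest from the robot's base at the start.

How it is judged:
On the way, in this order (a step that is already met when the one before it is completed fails the run):
1. the spindle lock is slid to within 6 mm of its locked end, the nut not yet turned to the short mark (value of joint lock above 0.044 m and value of joint nut below 0.7 rad), for 0.1 s.
2. the nut is turned by the fingers to the short mark (joint between 1.1 and 1.5), lock still engaged (value of joint nut between 1.1 and 1.5 rad and contact force between the fingers and nut above 0.5 N and value of joint lock above 0.042 m), for 0.05 s.
3. the wrench is flat on the plate with its jaw centre within 7 mm of the nut's axis, and the fingers have let go of it, the nut not yet tight (horizontal distance between wrench and nut_center below 0.007 m and height (world z) of wrench below 0.015 m and angle between wrench's own z axis and vertical below 0.15 rad and contact force between the fingers and wrench below 0.2 N and value of joint nut below 1.75 rad), for 0.2 s.
4. the fingers, within 50 mm of the handle's far-end point, pull the wrench round until the nut is tight (joint above 1.88) (value of joint nut above 1.88 rad and contact force between the fingers and wrench above 0.5 N and horizontal distance between wrench and nut_center below 0.01 m and horizontal distance between the grasp point and wrench_end below 0.05 m), for 0.05 s.
At the end, for the whole second after the job is handed in: The nut is tight (joint above 1.86), the lock engaged (above 0.042), and the wrench is off the nut (jaw centre more than 38 mm from the nut's axis), lying flat (within 0.2 rad) and low (under 30 mm), at rest (value of joint nut above 1.86 rad and value of joint lock above 0.042 m and horizontal distance between wrench and nut_center above 0.038 m and height (world z) of wrench below 0.03 m and angle between wrench's own z axis and vertical below 0.2 rad and linear speed of wrench below 0.01 m/s); the robot touches nothing.
It fails at once if the fingers grip the nut past the finger-tight range (joint above 1.65) (contact force between the fingers and nut above 1 N and value of joint nut above 1.65 rad).
It fails at once if the wrench is used on the nut before it is finger-tight (joint below 1.05) (contact force between wrench and nut above 1 N and value of joint nut below 1.05 rad).
It fails at once if a bystander is moved more than 40 mm or tipped (distance of any of stapler, tape_gun, rasp, wedge_a, wedge_b, mug, dish from where it was at the start of the episode above 0.04 m or angle between mug's own z axis and vertical above 0.5 rad).
It also fails if it takes over 64 s, if anything falls off the work surface, if the arm or the gripper's body presses on something with over 40 N, if the wrist force passes 120 N, or if a joint passes its speed limit or range.

## Working session

There is one attempt and no reset: what is moved stays moved. The work goes in short steps, Python scripts to look and compute and a tool call to move; the robot and the scene stay as the last step left them, time stands still between calls to the robot, and variables do not carry over. Pictures are saved under pics/ and viewed, at most 10 in all, crops included, and the job is handed in when it is done.

Besides the shell and the picture viewer there is one more tool, called as name(argument=value, ...), one argument or row to a line, values as JSON. jog_arm: Moves the arm, as the interface text tells. Its arguments: {"type":"object","properties":{"increments":{"type":"array"},"grip_force":{"type":"number"}},"required":["increments"]}

```bash
ls; mkdir -p pics; cat > h.py <<'E'
import numpy as np, cv2
from scipy.spatial.transform import Rotation as Rn
from workcell import get_obs, optics, workorder, manip
def cam(n):
    c=optics.camera(n); np.savez(f'{n}.npz',**c); return c
def load(n): return dict(np.load(f'{n}.npz'))
def plane(c,uv,z):
    uv=np.atleast_2d(uv).astype(float); K=c['K']
    d=np.c_[(uv[:,0]-K[0,2])/K[0,0],(uv[:,1]-K[1,2])/K[1,1],np.ones(len(uv))]@c['R']
    o=-c['R'].T@c['t']
    return o+d*((z-o[2])/d[:,2])[:,None]
def cloud(c):
    K=c['K'];D=c['depth'];v,u=np.mgrid[:D.shape[0],:D.shape[1]]
    P=np.stack([(u-K[0,2])/K[0,0]*D,(v-K[1,2])/K[1,1]*D,D],-1)
    X=(P-c['t'])@c['R']; X[D==0]=np.nan; return X
def proj(c,X):
    p=np.atleast_2d(X)@c['R'].T+c['t']; q=p@c['K'].T; return q[:,:2]/q[:,2:]
E
python3 - <<'E'
from h import *
s=get_obs(); print({k:np.round(v,3).tolist() for k,v in s.items()}, manip.tip_extent)
for n in ['top','scene']:
    c=cam(n); cv2.imwrite(f'pics/{n}0.png',cv2.resize(c['color'][...,::-1],(800,600))); print(n,c['K'].round(1).tolist(),(-c['R'].T@c['t']).round(3),c['R'].round(2).tolist())
E
```

```text
pics
{'clock': 0.0, 'joint_pos': [-1.189, 0.333, -0.065, 1.461, 0.022, 1.35, -0.089], 'joint_velocities': [0.0, -0.0, -0.001, -0.001, 0.001, -0.002, 0.001], 'tau': [-0.0, -62.545, 0.049, -39.16, 0.016, 0.01, -0.0], 'position': [0.246, 0.574, 0.255], 'ee_rot': [0.201, 0.98, -0.001, -0.0], 'ft_force': [-0.359, -0.618, -0.299], 'torque': [0.047, -0.003, 0.003], 'grasp_force': 0.0, 'grip_width': 1.0} 0.025
top [[541.8, 0.0, 278.8], [0.0, 541.8, 206.1], [0.0, 0.0, 1.0]] [ 0.299 -0.003  1.659] [[-0.01, -1.0, -0.0], [-0.99, 0.01, -0.11], [0.11, 0.0, -0.99]]
scene [[538.0, 0.0, 285.8], [0.0, 538.0, 202.5], [0.0, 0.0, 1.0]] [ 1.792 -0.879  1.189] [[0.57, 0.82, -0.01], [0.46, -0.33, -0.82], [-0.68, 0.46, -0.57]]
```

View pics/top0.png

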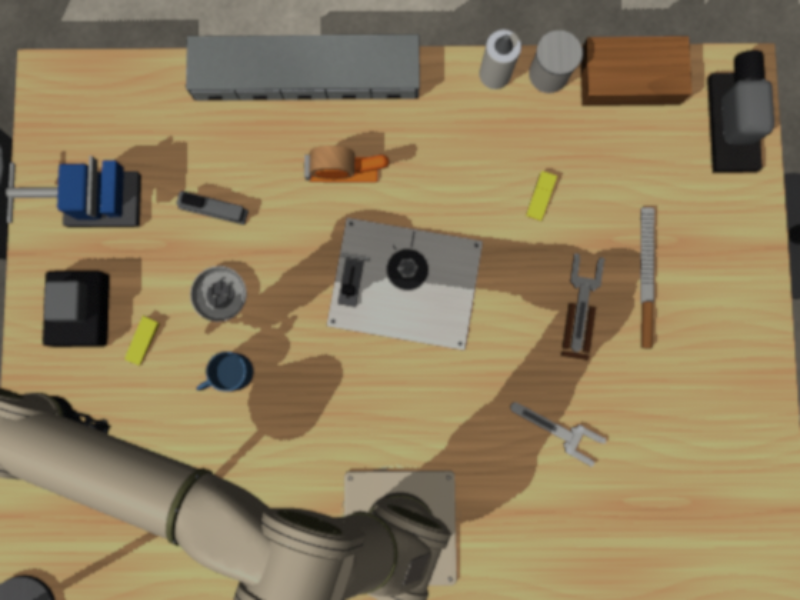

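View pics/scene0.png

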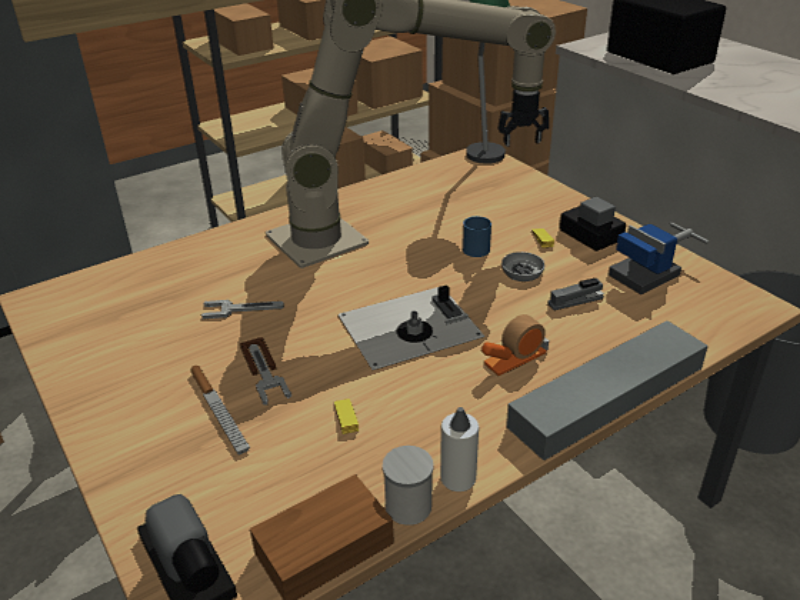

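The top view shows the plate with corners near (347,219), (481,240), (464,348) and (329,324), and the nut at (408,268). The lock track is at (350,280). The rest with the far wrench is at (580,310), jaws pointing away from the base. The other wrench, at (560,430), is nearer and is the look-alike.

```bash
python3 - <<'E'
from h import *
c=load('top'); 
for n in ['top','scene']:
    c=load(n); hsv=cv2.cvtColor(c['color'],cv2.COLOR_RGB2HSV)
    m=((hsv[...,1]<60)).astype(np.uint8)
    m=cv2.morphologyEx(m,cv2.MORPH_CLOSE,np.ones((5,5)))
    N,L,S,C=cv2.connectedComponentsWithStats(m)
    for i in range(1,N):
        if S[i,4]>60:
            X=plane(c,C[i],0.006)[0]
            if 0.3<X[0]<1 and abs(X[1])<.7:
                r=cv2.minAreaRect(np.argwhere(L==i)[:,::-1].astype(np.float32))
                b=plane(c,cv2.boxPoints(r),0.006)[:,:2]
                print(n,S[i].tolist(),X[:2].round(3),b.round(3).tolist())
c=load('top');X=cloud(c)
def z(u,v): return X[int(v/1.4286),int(u/1.4286)].round(3)
for p in [(408,268),(420,320),(350,285),(345,260),(583,290),(578,320),(565,330),(594,320),(582,265),(600,270),(560,430),(500,400)]: print(p,z(*p))
t=c['color'][140:260,215:455,::-1]; t=cv2.resize(t,(800,400),interpolation=cv2.INTER_CUBIC)
s=load('scene'); t2=s['color'][185:275,130:350,::-1]; t2=cv2.resize(t2,(480,196),interpolation=cv2.INTER_CUBIC)
o=np.zeros((600,800,3),np.uint8);o[:400]=t;o[400:596,:480]=t2
cv2.imwrite('pics/crop1.png',o)
E
```

```text
top [213, 109, 4, 16, 63] [0.772 0.197] [[0.796, 0.201], [0.796, 0.192], [0.748, 0.192], [0.748, 0.201]]
top [124, 134, 49, 23, 574] [0.682 0.403] [[0.683, 0.482], [0.721, 0.474], [0.682, 0.325], [0.644, 0.333]]
top [448, 145, 10, 67, 608] [ 0.571 -0.541] [[0.675, -0.53], [0.675, -0.558], [0.468, -0.549], [0.468, -0.521]]
top [229, 153, 108, 92, 7512] [ 0.511 -0.016] [[0.422, 0.153], [0.658, 0.112], [0.603, -0.187], [0.368, -0.142]]
top [400, 178, 23, 68, 593] [ 0.474 -0.398] [[0.37, -0.348], [0.573, -0.383], [0.563, -0.446], [0.36, -0.41]]
top [133, 186, 40, 39, 1175] [0.494 0.386] [[0.493, 0.469], [0.577, 0.387], [0.494, 0.304], [0.411, 0.386]]
top [31, 191, 44, 51, 2152] [0.464 0.692] [[0.541, 0.761], [0.54, 0.628], [0.385, 0.623], [0.387, 0.754]]
top [137, 246, 32, 28, 120] [0.317 0.395] [[0.291, 0.429], [0.38, 0.413], [0.364, 0.335], [0.275, 0.352]]
scene [351, 176, 30, 21, 483] [0.48  0.393] [[0.388, 0.395], [0.458, 0.491], [0.566, 0.391], [0.5, 0.3]]
scene [427, 181, 50, 24, 631] [0.704 0.625] [[0.693, 0.505], [0.59, 0.63], [0.734, 0.753], [0.828, 0.623]]
scene [384, 195, 39, 
[... 470 characters left out ...]
6] [[0.458, -0.545], [0.451, -0.514], [0.669, -0.526], [0.673, -0.555]]
scene [309, 285, 26, 59, 1303] [ 0.927 -0.177] [[0.804, -0.13], [0.849, -0.066], [1.03, -0.211], [0.99, -0.268]]
scene [268, 312, 35, 55, 1647] [ 0.939 -0.313] [[0.826, -0.297], [0.884, -0.215], [1.042, -0.33], [0.99, -0.404]]
(408, 268) [ 0.538 -0.021  0.067]
(420, 320) [ 0.436 -0.046 -0.001]
(350, 285) [0.508 0.103 0.027]
(345, 260) [0.567 0.114 0.005]
(583, 290) [ 0.497 -0.4    0.005]
(578, 320) [ 0.432 -0.383  0.016]
(565, 330) [ 0.411 -0.357  0.008]
(594, 320) [ 0.432 -0.417  0.014]
(582, 265) [ 0.551 -0.4    0.001]
(600, 270) [ 0.54  -0.435  0.006]
(560, 430) [ 0.2   -0.338  0.005]
(500, 400) [ 0.264 -0.213  0.007]
```

View pics/crop1.png

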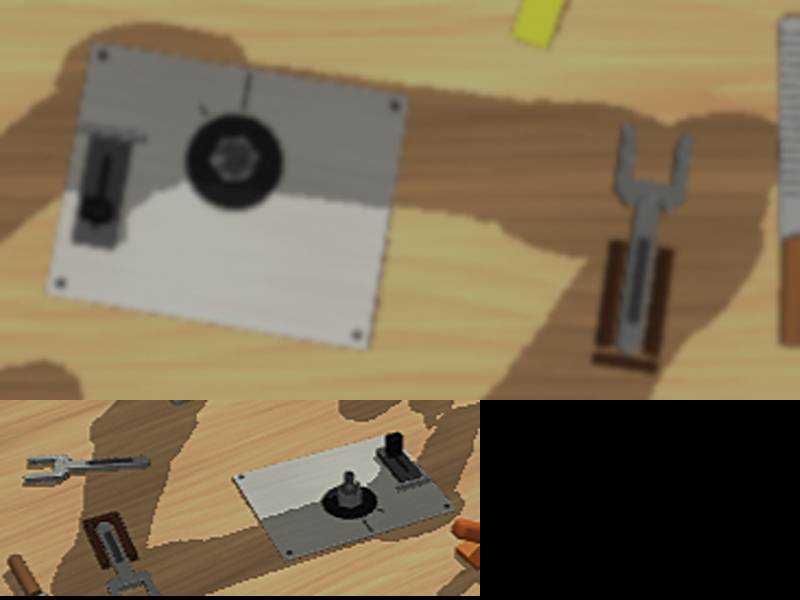

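The crop shows the lock block at (97,210), with its free end toward the robot and the crossbar at (110,137). The nut is at (235,158), the short mark at (203,110) and the long mark at (247,92). The wrench head is at (655,165).

```bash
cat >> h.py <<'E'
def go(p,yaw,tilt=None,q=False):
    """increments in present tool axes to reach TCP p with vertical tool, closing line (tool y) at world yaw (mod pi)"""
    s=get_obs(); R=Rn.from_quat(s['ee_rot']); 
    y=np.array([np.cos(yaw),np.sin(yaw),0]); z=np.array([0,0,-1.]); 
    best=None
    for sg in (1,-1):
        T=Rn.from_matrix(np.c_[np.cross(sg*y,z),sg*y,z]); rv=(R.inv()*T).as_rotvec()
        if best is None or np.linalg.norm(rv)<np.linalg.norm(best): best=rv
    d=R.inv().apply(np.array(p)-s['position'])
    print('shift',d.round(4),'turn',best.round(4),'| pos',np.round(s['position'],4),'ft',np.round(s['ft_force'],1),'gw',round(float(s['grip_width']),3),'gf',round(float(s['grasp_force']),1),'t',round(float(s['clock']),2),'j7',np.round(s['joint_pos'],2))
E
python3 - <<'E'
from h import *
c=load('top'); print(plane(c,(215+97*.3,140+210*.3),.06))
go([0.47,0.09,0.25],np.radians(79.8))
E
```

```text
[[0.49161307 0.10054493 0.06      ]]
shift [-0.3966 -0.3569  0.0061] turn [-1.200e-03 -1.000e-04 -2.267e-01] | pos [0.246  0.5742 0.2557] ft [0.1 0.3 0.3] gw 1.001 gf 0.0 t 0.1 j7 [-1.19  0.33 -0.06  1.46  0.02  1.35 -0.09]
```

jog_arm(
  increments=[
    [-0.026,-0.024,0,0,0,0,1],
    [-0.053,-0.048,0,0,0,0,1],
    [-0.079,-0.071,0,0,0,0,1],
    [-0.106,-0.095,0,0,0,0,1],
    [-0.132,-0.119,0,0,0,0,1],
  ],
)

```text
clock: 0.52
position: [0.3211, 0.4113, 0.2559]
ee_rot: [0.201, 0.98, -0.0, -0.0]
ft_force: [1.3, 0.5, 0.9]
grip_width: 1.004
grasp_force: 0.0
```

jog_arm(
  increments=[
    [-0.026,-0.024,0,0,0,0,1],
    [-0.053,-0.048,0,0,0,0,1],
    [-0.079,-0.071,0,0,0,0,1],
    [-0.106,-0.095,0,0,0,0,1],
    [-0.132,-0.119,0,0,0,0,1],
  ],
)

```text
clock: 0.93
position: [0.3954, 0.2499, 0.2561]
ee_rot: [0.201, 0.98, -0.0, -0.0]
ft_force: [0.4, 0.2, -0.5]
grip_width: 0.999
grasp_force: 0.0
```

jog_arm(
  increments=[
    [-0.026,-0.024,0,0,0,-0.08,1],
    [-0.053,-0.048,0,0,0,-0.16,1],
    [-0.079,-0.071,0,0,0,-0.227,1],
    [-0.106,-0.095,0,0,0,-0.227,1],
    [-0.132,-0.119,0,0,0,-0.227,1],
  ],
)

```text
clock: 1.35
position: [0.4698, 0.0886, 0.2562]
ee_rot: [0.089, 0.996, 0.0, -0.0]
ft_force: [1.3, 0.7, -0.4]
grip_width: 1.0
grasp_force: 0.0
```

```bash
python3 - <<'E'
from h import *
go([0.47,0.09,0.25],np.radians(79.8))
c=cam('wrist'); print(c['K'],(-c['R'].T@c['t']).round(3),c['R'].round(3))
cv2.imwrite('pics/w1.png',cv2.resize(c['color'][...,::-1],(800,600)))
E
```

```text
shift [0.0001 0.0014 0.0062] turn [ 0.0002 -0.0001  0.0007] | pos [0.4698 0.0886 0.2562] ft [ 1.3  0.7 -0.4] gw 1.0 gf 0.0 t 1.35 j7 [-0.65 -0.01  0.37  1.85  0.    1.3   1.11]
[[325.1922621    0.         277.4645547 ]
 [  0.         325.1922621  208.18597193]
 [  0.           0.           1.        ]] [0.401 0.1   0.374] [[ 0.176  0.984  0.001]
 [ 0.946 -0.17   0.277]
 [ 0.273 -0.048 -0.961]]
```

View pics/w1.png

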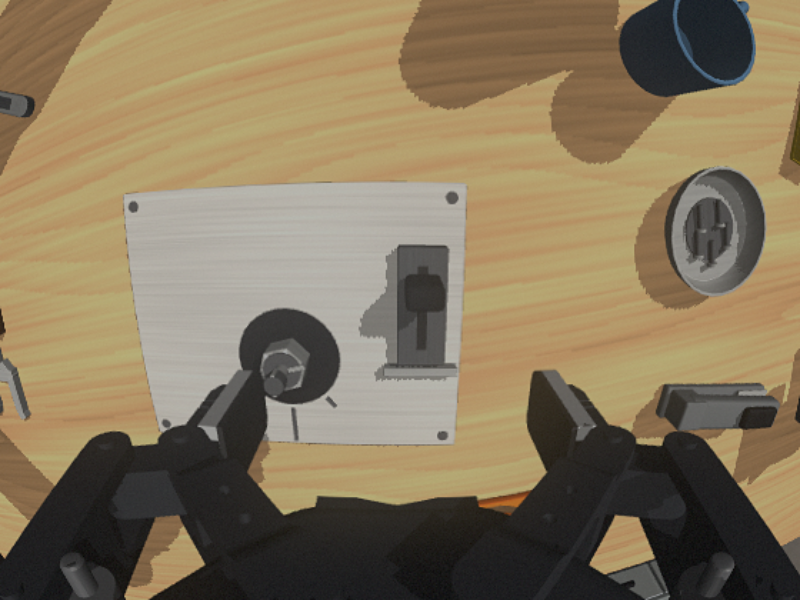

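The wrist view shows the block top at (425,293), on the track running from (420,245) to (420,365), and the crossbar at (420,371). The nut is at (285,362), on a dark disc centred at (290,357). The long mark is at (295,423), the short mark at (332,402), and three plate corners are visible.

```bash
cat >> h.py <<'E'
def fray(c,uv):
    uv=np.atleast_2d(uv).astype(float); K=c['K']; x=(uv-K[:2,2])/K[0,0]; r=np.linalg.norm(x,axis=1)+1e-12
    d=np.c_[x*(np.sin(r)/r)[:,None],np.cos(r)]@c['R']; return -c['R'].T@c['t'],d
def fplane(c,uv,z):
    o,d=fray(c,uv); return o+d*((z-o[2])/d[:,2])[:,None]
def fcloud(c):
    D=c['depth'];v,u=np.mgrid[:D.shape[0],:D.shape[1]]
    o,d=fray(c,np.c_[u.ravel(),v.ravel()]); k=d@c['R'][2]
    X=o+d*(D.ravel()/k)[:,None]; X[D.ravel()==0]=np.nan; return X.reshape(*D.shape,3)
def fproj(c,X):
    p=np.atleast_2d(X)@c['R'].T+c['t']; n=np.linalg.norm(p[:,:2],axis=1); th=np.arctan2(n,p[:,2])
    return p[:,:2]/n[:,None]*th[:,None]*c['K'][0,0]+c['K'][:2,2]
def tri(rays):
    A=0;b=0
    for o,d in rays:
        d=d/np.linalg.norm(d);M=np.eye(3)-np.outer(d,d);A=A+M;b=b+M@o
    return np.linalg.solve(A,b)
E
python3 - <<'E'
from h import *
c=load('wrist'); k=1/1.4286; im=c['color']
for n,p in dict(A=(124,194),B=(466,182),C=(455,444),disc=(290,357),long0=(294,408),long1=(296,439),sh0=(327,398),sh1=(336,406),tr0=(398,245),tr1=(447,245)).items(): print(n,fplane(c,np.array(p)*k,.006)[0].round(4))
print('block',fplane(c,np.array((425,293))*k,.06)[0].round(4))
X=fcloud(c)
for p in [(425,285),(425,300),(415,290),(440,355),(300,345),(276,384),(200,300),(445,280)]: print(p,X[int(p[1]*k),int(p[0]*k)].round(4))
g=cv2.cvtColor(im,cv2.COLOR_RGB2HSV); m=((g[...,1]<40)&(g[...,2]>110)).astype(np.uint8)
N,L,S,C=cv2.connectedComponentsWithStats(m); i=L[int(300*k),int(200*k)]; cnt=cv2.findContours((L==i).astype(np.uint8),0,2)[0][0][:,0]
W=fplane(c,cnt,.006)[:,:2]; 
R=lambda a:np.array([[np.cos(a),-np.sin(a)],[np.sin(a),np.cos(a)]])
# fit edges from selected image regions
u=cnt*1.4286
E={'xm':(u[:,1]<200)&(u[:,0]>145)&(u[:,0]<445),'yp':(u[:,0]>448)&(u[:,1]>205)&(u[:,1]<430),'ym':(u[:,0]<150)&(u[:,1]>220)&(u[:,1]<400),'xp':(u[:,1]>435)&(u[:,0]>310)&(u[:,0]<430)}
for n,s in E.items():
    vx,vy,x,y=cv2.fitLine(W[s].astype(np.float32),cv2.DIST_HUBER,0,.01,.01).ravel(); print(n,s.sum(),'dir',round(float(np.degrees(np.arctan2(vy,vx))),2),'pt',x.round(4),y.round(4))
a=cv2.resize(im[200:300,150:250,::-1],(500,500),interpolation=cv2.INTER_CUBIC);b=cv2.resize(im[160:280,260:335,::-1],(300,480),interpolation=cv2.INTER_CUBIC)
o=np.zeros((500,800,3),np.uint8);o[:,:500]=a;o[:480,500:]=b;cv2.imwrite('pics/w1c.png',o)
E
```

```text
A [ 0.3687 -0.1397  0.006 ]
B [0.4216 0.152  0.006 ]
C [0.6574 0.1103 0.006 ]
disc [ 0.5423 -0.0203  0.006 ]
long0 [ 0.5928 -0.0302  0.006 ]
long1 [ 0.6266 -0.0378  0.006 ]
sh0 [0.5871 0.0029 0.006 ]
sh1 [0.5965 0.0091 0.006 ]
tr0 [0.4624 0.0901 0.006 ]
tr1 [0.4692 0.129  0.006 ]
block [0.4903 0.1042 0.06  ]
(425, 285) [0.4851 0.1048 0.0555]
(425, 300) [0.494  0.103  0.0607]
(415, 290) [0.4856 0.0973 0.0608]
(440, 355) [0.5557 0.1076 0.0202]
(300, 345) [ 0.5306 -0.0085  0.0096]
(276, 384) [ 0.5405 -0.0193  0.061 ]
(200, 300) [ 0.4755 -0.0897  0.0067]
(445, 280) [0.4928 0.1217 0.0199]
xm 26 dir 79.72 pt 0.3883 -0.0348
yp 21 dir -10.58 pt 0.5463 0.1285
ym 34 dir -10.81 pt 0.482 -0.1617
xp 12 dir 78.98 pt 0.6471 0.0609
```

View pics/w1c.png

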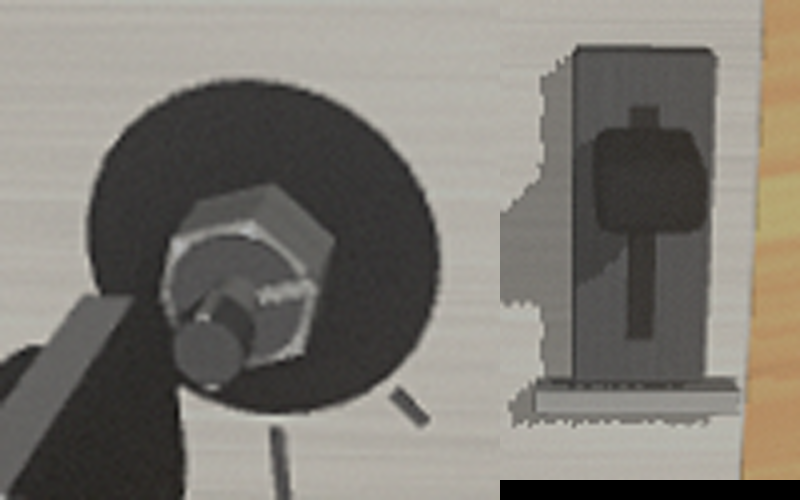

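jog_arm(
  increments=[
    [-0.009,0.01,0.04,0,0,0,1],
    [-0.017,0.019,0.08,0,0,0,1],
    [-0.017,0.019,0.12,0,0,0,1],
    [-0.017,0.019,0.16,0,0,0,0.5],
    [-0.017,0.019,0.16,0,0,0,0.5],
  ],
)

```text
clock: 1.82
position: [0.485, 0.1048, 0.0894]
ee_rot: [0.089, 0.996, -0.003, -0.005]
ft_force: [-1.7, -0.0, -0.9]
grip_width: 0.756
grasp_force: 0.0
```

```bash
python3 - <<'E'
from h import *
go([0.490,0.1045,0.05],np.radians(79.6))
c=load('wrist'); 
p=fplane(c,[(202.4,259.2),(212.4,257.2)],.036)[:,:2]; n=np.array([.5423,-.0205]); print(p, np.degrees(np.arctan2(*(p-n)[1][::-1])), np.degrees(np.arctan2(*(p[1]-p[0])[::-1])))
c=cam('wrist'); g=cv2.cvtColor(c['color'],cv2.COLOR_RGB2GRAY); cv2.imwrite('pics/w2.png',c['color'][...,::-1])
X=fcloud(c); m=(abs(X[...,2]-.06)<.006)&(np.hypot(X[...,0]-.49,X[...,1]-.1045)<.03)
if m.sum(): print(m.sum(),X[m].mean(0),X[m].min(0),X[m].max(0))
E
```

```text
shift [-0.0054  0.0008  0.0394] turn [-0.0066 -0.0098  0.0041] | pos [0.485  0.1048 0.0894] ft [-1.7 -0.  -0.9] gw 0.756 gf 0.0 t 1.82 j7 [-0.63  0.23  0.36  1.99 -0.1   0.95  1.17]
[[ 0.5421571  -0.0143074 ]
 [ 0.54149774 -0.0017947 ]] 92.455874192144 93.01641285814425
1949 [0.49227771 0.10372551 0.05965974] [0.48240834 0.08837627 0.05400894] [0.50511417 0.11842085 0.06225085]
```

View pics/w2.png

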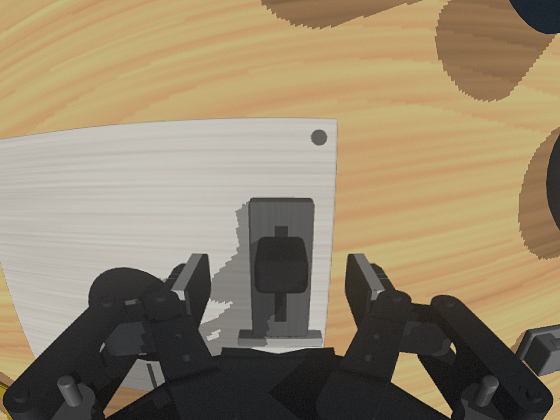

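The block sits centred between the fingers, at about (281,265). Next I descend, close on it and slide.

jog_arm(
  increments=[
    [-0.003,0,0.02,0,0,0,0.3],
    [-0.006,0,0.037,0,0,0,0.3],
    [-0.006,0,0.037,0,0,0,0],
    [-0.006,0,0.037,0,0,0,-1],
    [-0.006,0,0.037,0,0,0,-1],
  ],
  grip_force=25,
)

```text
clock: 2.28
position: [0.4966, 0.1045, 0.0618]
ee_rot: [0.089, 0.996, 0.0, 0.001]
ft_force: [-0.1, -3.7, -0.9]
grip_width: 0.321
grasp_force: 25.4
```

jog_arm(
  increments=[
    [0,0,0,0,0,0,-1],
    [0,0,0,0,0,0,-1],
    [0,0,0,0,0,0,-1],
  ],
)

```text
clock: 2.53
position: [0.4967, 0.1045, 0.0617]
ee_rot: [0.089, 0.996, 0.0, 0.001]
ft_force: [-2.5, -5.5, 8.5]
grip_width: 0.324
grasp_force: 26.7
```

```bash
python3 - <<'E'
from h import *
go([0.490,0.1045,0.05],np.radians(79.6))
E
```

```text
shift [ 0.0066 -0.0012  0.0117] turn [0.0011 0.0023 0.0027] | pos [0.4967 0.1045 0.0617] ft [-2.5 -5.5  8.5] gw 0.324 gf 26.7 t 2.53 j7 [-0.61  0.29  0.35  1.99 -0.13  0.88  1.2 ]
```

jog_arm(
  increments=[
    [-0.012,0,0,0,0,0,-1],
    [-0.024,0,0,0,0,0,-1],
    [-0.036,0,0,0,0,0,-1],
    [-0.046,0,0,0,0,0,-1],
    [-0.05,0,0,0,0,0,-1],
  ],
  grip_force=40,
)

```text
clock: 2.95
position: [0.5423, 0.0961, 0.0613]
ee_rot: [0.089, 0.996, 0.0, -0.004]
ft_force: [-38.0, -1.5, 40.7]
grip_width: 0.321
grasp_force: 45.8
```

jog_arm(
  increments=[
    [-0.002,0,0,0,0,0,-1],
    [-0.002,0,0,0,0,0,-1],
  ],
)

```text
clock: 3.12
position: [0.5423, 0.0961, 0.0614]
ee_rot: [0.089, 0.996, 0.0, -0.005]
ft_force: [-35.1, -3.3, 36.5]
grip_width: 0.316
grasp_force: 45.3
```

jog_arm(
  increments=[
    [-0.003,0,0,0,0,0,-1],
    [-0.005,0,0,0,0,0,-1],
    [-0.005,0,0,0,0,0,-1],
  ],
)

```text
clock: 3.37
position: [0.5439, 0.0958, 0.0607]
ee_rot: [0.088, 0.996, -0.0, -0.009]
ft_force: [-47.9, -1.5, 45.3]
grip_width: 0.319
grasp_force: 46.4
```

jog_arm(
  increments=[
    [0.003,0,0,0,0,0,-1],
    [0.005,0,0,0,0,0,0.3],
    [0.005,0,0,0,0,0,0.3],
    [0.005,0,-0.03,0,0,0,0.3],
    [0.005,0,-0.06,0,0,0,0.3],
  ],
)

```text
clock: 3.78
position: [0.5463, 0.0959, 0.1201]
ee_rot: [0.089, 0.996, -0.0, -0.001]
ft_force: [1.0, -0.3, -0.1]
grip_width: 0.652
grasp_force: 0.0
```

```bash
python3 - <<'E'
from h import *
go([0.5423,-0.0205,0.14],np.radians(92.6))
c=cam('wrist');X=fcloud(c); m=(abs(X[...,2]-.06)<.004)&(np.hypot(X[...,0]-.54,X[...,1]-.095)<.035)
if m.sum(): print(m.sum(),X[m].mean(0),X[m].min(0),X[m].max(0))
c=cam('top');X=cloud(c); m=(abs(X[...,2]-.055)<.012)&(np.hypot(X[...,0]-.54,X[...,1]-.095)<.035)
if m.sum(): print(m.sum(),X[m].mean(0),X[m].min(0),X[m].max(0))
E
```

```text
shift [-0.0166 -0.1153 -0.0199] turn [-0.0007 -0.0012 -0.223 ] | pos [0.5463 0.0959 0.1201] ft [ 1.  -0.3 -0.1] gw 0.652 gf 0.0 t 3.78 j7 [-0.58  0.31  0.38  1.82 -0.13  1.04  1.24]
1509 [0.53742623 0.09556404 0.05997514] [0.5266966  0.08054008 0.05602154] [0.54951418 0.11001545 0.06239184]
```

jog_arm(
  increments=[
    [-0.004,-0.03,-0.01,0,0,0.1,1],
    [-0.008,-0.06,-0.02,0,0,0.2,1],
    [-0.013,-0.09,-0.02,0,0,0.3,1],
    [-0.017,-0.115,-0.02,0,0,0.3,1],
    [-0.017,-0.115,-0.02,0,0,0.3,1],
  ],
)

```text
clock: 4.3
position: [0.5434, -0.0264, 0.1405]
ee_rot: [0.24, 0.971, -0.001, 0.001]
ft_force: [0.0, 0.3, -0.6]
grip_width: 1.001
grasp_force: 0.0
```

```bash
python3 - <<'E'
from h import *
s=cam('scene');X=cloud(s); m=(abs(X[...,2]-.06)<.005)&(np.hypot(X[...,0]-.53,X[...,1]-.095)<.05)
if m.sum(): print('scene block',m.sum(),X[m].mean(0),X[m].min(0),X[m].max(0))
c=cam('wrist');X=fcloud(c)
for n,lo,hi,cx,r in [('bit',.055,.066,(.5423,-.0205),.02),('nut',.028,.034,(.5423,-.0205),.03),('block',.055,.064,(.5387,.0967),.03)]:
    m=(X[...,2]>lo)&(X[...,2]<hi)&(np.hypot(X[...,0]-cx[0],X[...,1]-cx[1])<r)
    if m.sum(): print(n,m.sum(),X[m].mean(0).round(4),X[m].min(0).round(4),X[m].max(0).round(4))
go([0.5423,-0.0205,0.036],np.radians(62.6))
b=cv2.resize(s['color'][180:260,220:350,::-1],(780,480),interpolation=cv2.INTER_CUBIC)
w=cv2.resize(c['color'][100:400,80:480,::-1],(800,600)); cv2.imwrite('pics/w3.png',w); 
w=c['color'][120:390,80:400,::-1]; o=np.zeros((510,780,3),np.uint8); o[:480]=b; cv2.imwrite('pics/s3.png',np.hstack([cv2.resize(b,(400,246)),cv2.resize(w,(400,246))]) if 0 else np.vstack([cv2.resize(b,(480,295)),cv2.resize(w,(480,300))]))
E
```

```text
scene block 24 [0.54082932 0.09365471 0.05847711] [0.52586753 0.07786881 0.05531819] [0.55122862 0.10558717 0.06406486]
bit 599 [ 0.5415 -0.0218  0.0616] [ 0.5327 -0.0304  0.0551] [ 0.552  -0.0139  0.0641]
nut 1042 [ 0.5378 -0.0209  0.0327] [ 0.5236 -0.0426  0.0281] [ 0.5611 -0.0015  0.034 ]
block 1083 [0.5374 0.0934 0.0598] [0.5269 0.0801 0.055 ] [0.5494 0.1093 0.0626]
shift [ 0.0015 -0.0002  0.104 ] turn [ 0.001   0.0011 -0.0013] | pos [ 0.5436 -0.0211  0.14  ] ft [-0.3  0.9  0.7] gw 1.002 gf 0.0 t 4.4 j7 [-0.47  0.27  0.49  1.84 -0.14  1.07  1.16]
```

View pics/s3.png

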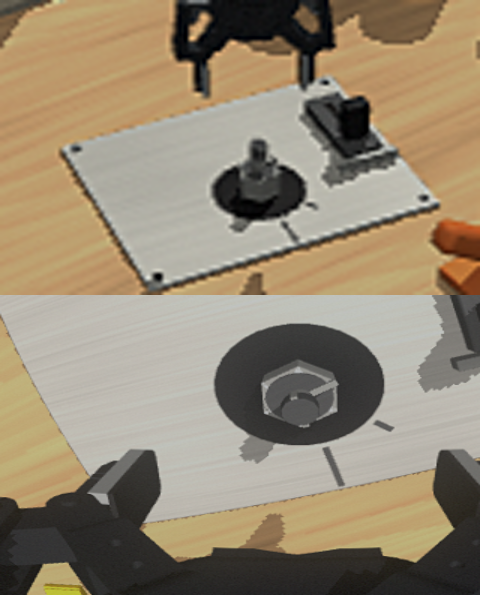

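The lock block sits at the crossbar end of its track. In the wrist panel the nut is at (300,393), and its rib runs from (312,393) to (336,382). Next I lower over the nut and grip it.

jog_arm(
  increments=[
    [0.001,0,0.035,0,0,0,1],
    [0.001,0,0.07,0,0,0,1],
    [0.001,0,0.1,0,0,0,0.6],
    [0.001,0,0.104,0,0,0,0.3],
    [0.001,0,0.104,0,0,0,0.3],
  ],
)

```text
clock: 4.82
position: [0.5413, -0.0187, 0.0342]
ee_rot: [0.236, 0.972, -0.0, -0.002]
ft_force: [-0.6, -0.5, 1.8]
grip_width: 0.648
grasp_force: 0.0
```

```bash
python3 - <<'E'
from h import *
c=load('wrist'); p=fplane(c,[(288,208.2),(304,198.3)],.036)[:,:2]; n=np.array([.5422,-.0212]); print(p, np.degrees(np.arctan2(*(p-n)[1][::-1])), np.degrees(np.arctan2(*(p[1]-p[0])[::-1])))
go([0.5422,-0.0212,0.036],np.radians(62.6))
E
```

```text
[[ 0.54178103 -0.01505099]
 [ 0.54055472 -0.00171426]] 94.82631468788558 95.25355230732035
shift [-0.0019 -0.0018 -0.0018] turn [-0.0016 -0.0028  0.0022] | pos [ 0.5413 -0.0187  0.0342] ft [-0.6 -0.5  1.8] gw 0.648 gf 0.0 t 4.82 j7 [-0.43  0.42  0.45  1.92 -0.23  0.86  1.23]
```

jog_arm(
  increments=[
    [-0.001,-0.001,-0.001,0,0,-0.015,0],
    [-0.001,-0.001,-0.001,0,0,-0.015,-1],
    [-0.001,-0.001,-0.001,0,0,-0.015,-1],
    [-0.001,-0.001,-0.001,0,0,-0.015,-1],
    [-0.001,-0.001,-0.001,0,0,-0.015,-1],
  ],
  grip_force=50,
)

```text
clock: 5.23
position: [0.5438, -0.0218, 0.0388]
ee_rot: [0.229, 0.973, 0.0, 0.001]
ft_force: [-3.1, -1.6, 4.0]
grip_width: 0.411
grasp_force: 51.7
```

jog_arm(
  increments=[
    [0,0,0,0,0,0.1,-1],
    [0,0,0,0,0,0.2,-1],
    [0,0,0,0,0,0.3,-1],
    [0,0,0,0,0,0.4,-1],
    [0,0,0,0,0,0.4,-1],
  ],
)

```text
clock: 5.65
position: [0.5434, -0.0223, 0.0388]
ee_rot: [0.421, 0.907, 0.0, 0.001]
ft_force: [-4.5, -3.9, 7.6]
grip_width: 0.406
grasp_force: 51.8
```

```bash
python3 - <<'E'
from h import *
go([0.5422,-0.0212,0.036],np.radians(63.5-64))
E
```

```text
shift [ 0.0016 -0.0002  0.0028] turn [0.0018 0.0008 0.7098] | pos [ 0.5434 -0.0223  0.0388] ft [-4.5 -3.9  7.6] gw 0.406 gf 51.8 t 5.65 j7 [-0.49  0.43  0.53  1.92 -0.28  0.87  0.88]
```

jog_arm(
  increments=[
    [0,0,0,0,0,0.09,-1],
    [0,0,0,0,0,0.18,-1],
    [0,0,0,0,0,0.27,-1],
    [0,0,0,0,0,0.36,-1],
    [0,0,0,0,0,0.36,-1],
  ],
)

```text
clock: 6.07
position: [0.5429, -0.0226, 0.0388]
ee_rot: [0.577, 0.817, 0.0, 0.0]
ft_force: [-8.5, -5.6, 11.5]
grip_width: 0.41
grasp_force: 52.3
```

jog_arm(
  increments=[
    [0,0,0,0,0,0.09,-1],
    [0,0,0,0,0,0.18,-1],
    [0,0,0,0,0,0.27,-1],
    [0,0,0,0,0,0.35,-1],
    [0,0,0,0,0,0.35,-1],
  ],
)

```text
clock: 6.48
position: [0.5424, -0.0227, 0.0387]
ee_rot: [0.71, 0.704, -0.0, -0.0]
ft_force: [-11.8, -6.0, 16.5]
grip_width: 0.41
grasp_force: 52.8
```

jog_arm(
  increments=[
    [0,0,0,0,0,0,-1],
    [0,0,0,0,0,0,0.7],
    [0,0,0,0,0,0,0.7],
    [0,0,-0.04,0,0,0,0.7],
    [0,0,-0.08,0,0,0,0.7],
  ],
)

```text
clock: 6.9
position: [0.5419, -0.021, 0.1169]
ee_rot: [0.708, 0.707, -0.001, -0.001]
ft_force: [1.1, 1.4, -0.1]
grip_width: 0.853
grasp_force: 0.0
```

jog_arm(
  increments=[
    [0,0,-0.04,0,0,0,0.7],
    [0,0,-0.08,0,0,0,0.7],
    [0,0,-0.08,0,0,0,0.7],
  ],
)

```text
clock: 7.15
position: [0.5466, -0.0216, 0.2049]
ee_rot: [0.708, 0.706, 0.005, 0.003]
ft_force: [1.0, -0.0, -0.3]
grip_width: 0.85
grasp_force: 0.0
```

```bash
python3 - <<'E'
from h import *
go([0.492,-0.400,0.15],np.radians(-100))
c=cam('wrist'); X=fcloud(c); t=cam('top')
m=(X[...,2]>.0335)&(X[...,2]<.042)&(np.hypot(X[...,0]-.5422,X[...,1]+.0212)<.025); print(m.sum(),X[m].mean(0))
uv=fproj(c,[[.5422,-.0212,.03]])[0].astype(int); print(uv)
u,v=uv; a=cv2.resize(c['color'][max(v-60,0):v+60,max(u-60,0):u+60,::-1],(400,400),interpolation=cv2.INTER_CUBIC); print(max(u-60,0),max(v-60,0))
b=cv2.resize(t['color'][170:260,385:445,::-1],(400,600),interpolation=cv2.INTER_CUBIC)
o=np.zeros((600,800,3),np.uint8);o[:400,:400]=a;o[:,400:]=b;cv2.imwrite('pics/w4.png',o)
E
```

```text
shift [-0.3787 -0.0544  0.053 ] turn [ 0.0124  0.0059 -1.3985] | pos [ 0.5466 -0.0216  0.2049] ft [ 1.  -0.  -0.3] gw 0.85 gf 0.0 t 7.15 j7 [-0.74  0.23  0.8   1.78 -0.18  1.19  0.11]
405 [ 0.54396948 -0.01840223  0.03447692]
[270 192]
210 132
```

View pics/w4.png

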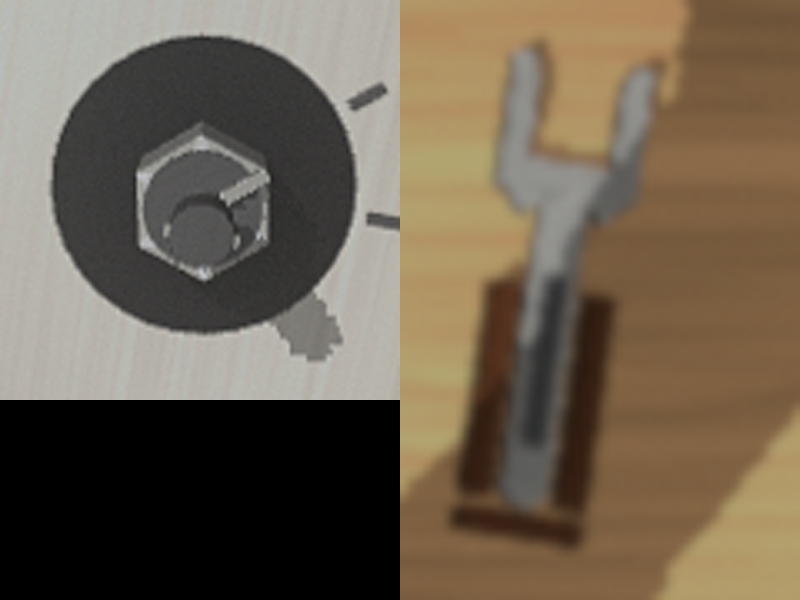

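The rib runs from (222,195) to (268,178) and points at about the short mark at (367,97). On the right, the wrench's handle axis runs from (524,490) to (558,235), and its tips are at (528,50) and (648,70).

```bash
python3 - <<'E'
from h import *
c=load('wrist'); t=load('top'); s=load('scene')
f=lambda p:np.array(p)*.3+[210,132]
p=fplane(c,[f((222,195)),f((268,178))],.036)[:,:2]; q=fplane(c,[f((350,104)),f((385,90)),f((203,185)),f((368,218)),f((395,223))],.006)[:,:2]
ang=lambda a,b:np.degrees(np.arctan2(*(b-a)[::-1])).round(1)
n=np.array([.5422,-.0212]); print('rib',p.round(4),ang(p[0],p[1]),ang(n,p[1]),'short',q[:2].round(4),ang(q[0],q[1]),ang(n,q[0]),ang(n,q[1]),'disc',q[2].round(4),'long',ang(n,q[3]))
g=lambda p:np.array(p)*.15+[385,170]
w=plane(t,[g((524,490)),g((558,235)),g((528,50)),g((648,70)),g((535,350)),g((508,190)),g((628,210))],.012)[:,:2]; print(w.round(4),ang(w[0],w[1]))
# mask-based: steel in top and scene
for nm,cc,wd in [('top',t,None),('scene',s,None)]:
    hsv=cv2.cvtColor(cc['color'],cv2.COLOR_RGB2HSV); P=None
    v,u=np.mgrid[:420,:560]; P=plane(cc,np.c_[u.ravel(),v.ravel()],.012)[:,:2]
    m=(hsv[...,1].ravel()<60)&(P[:,0]>.35)&(P[:,0]<.64)&(P[:,1]<-.33)&(P[:,1]>-.48)
    Q=P[m]; a=np.radians(-10.); 
    hd=Q[(Q[:,0]>.49)&(Q[:,0]<.515)]; sh=Q[(Q[:,0]<.49)]; 
    vx,vy,x,y=cv2.fitLine(Q[Q[:,0]<.505].astype(np.float32),cv2.DIST_HUBER,0,.01,.01).ravel()
    print(nm,m.sum(),'shank yaw',ang(np.zeros(2),np.array([vx,vy])),'pt',x,y,'ext',Q.min(0),Q.max(0))
    d=np.array([vx,vy])*np.sign(vx); k=(Q-[x,y])@d; e=(Q-[x,y])@[-d[1],d[0]]
    o=np.array([x,y])
    print(' along range',o+d*k.min(),o+d*k.max()); 
    for lo in np.arange(-.13,.14,.01):
        z=(k>lo)&(k<lo+.01)
        if z.any(): print('  ',(o+d*(lo+.005)).round(3),e[z].min().round(3),e[z].max().round(3),z.sum())
E
```

```text
rib [[ 0.5481 -0.0179]
 [ 0.5605 -0.0132]] 20.5 23.5 short [[0.5863 0.0029]
 [0.5967 0.0072]] 22.4 28.6 27.5 disc [ 0.5427 -0.0216] long -12.0
[[ 0.3683 -0.5626]
 [ 0.485  -0.5836]
 [ 0.571  -0.5738]
 [ 0.5612 -0.6287]
 [ 0.4321 -0.5706]
 [ 0.506  -0.5616]
 [ 0.4963 -0.6163]] -10.2
top 626 shank yaw -10.4 pt 0.43455395 -0.3906445 ext [ 0.36511968 -0.44359346] [ 0.57410515 -0.36963093]
 along range [ 0.36476584 -0.37781162] [ 0.56916597 -0.41539739]
   [ 0.361 -0.377] -0.001 0.002 2
   [ 0.371 -0.379] -0.009 0.01 22
   [ 0.38  -0.381] -0.011 0.011 26
   [ 0.39  -0.383] -0.009 0.01 23
   [ 0.4   -0.384] -0.01 0.011 24
   [ 0.41  -0.386] -0.01 0.01 23
   [ 0.42  -0.388] -0.011 0.011 26
   [ 0.43 -0.39] -0.012 0.01 24
   [ 0.439 -0.392] -0.011 0.011 24
   [ 0.449 -0.393] -0.01 0.012 26
   [ 0.459 -0.395] -0.012 0.013 28
   [ 0.469 -0.397] -0.009 0.012 24
   [ 0.479 -0.399] -0.009 0.011 22
   [ 0.489 -0.401] -0.01 0.012 25
   [ 0.498 -0.402] -0.02 0.026 44
   [ 0.508 -0.404] -0.029 0.034 65
   [ 0.518 -0.406] -0.031 0.032 63
   [ 0.528 -0.408] -0.029 0.034 31
   [ 0.538 -0.41 ] -0.03 0.03
[... 379 characters left out ...]
008 10
   [ 0.388 -0.382] -0.012 0.01 13
   [ 0.398 -0.384] -0.011 0.009 11
   [ 0.408 -0.386] -0.009 0.009 12
   [ 0.417 -0.388] -0.01 0.01 12
   [ 0.427 -0.39 ] -0.011 0.01 13
   [ 0.437 -0.392] -0.01 0.014 15
   [ 0.447 -0.394] -0.009 0.012 14
   [ 0.457 -0.396] -0.01 0.013 14
   [ 0.466 -0.398] -0.009 0.012 13
   [ 0.476 -0.4  ] -0.009 0.012 13
   [ 0.486 -0.402] -0.008 0.013 13
   [ 0.496 -0.404] -0.015 0.025 20
   [ 0.506 -0.406] -0.027 0.033 34
   [ 0.515 -0.408] -0.029 0.035 41
   [ 0.525 -0.41 ] -0.029 0.035 42
   [ 0.535 -0.412] -0.027 0.035 21
   [ 0.545 -0.414] -0.028 0.036 17
   [ 0.555 -0.416] -0.026 0.036 19
   [ 0.564 -0.418] -0.028 0.038 19
   [ 0.574 -0.42 ] -0.028 0.035 14
```

jog_arm(
  increments=[
    [-0.038,-0.006,0.01,0,0,0.12,0.7],
    [-0.076,-0.012,0.02,0,0,0.24,0.7],
    [-0.114,-0.018,0.03,0,0,0.36,0.7],
    [-0.152,-0.024,0.04,0,0,0.48,0.7],
    [-0.19,-0.03,0.05,0,0,0.6,0.7],
  ],
)

```text
clock: 7.67
position: [0.5115, -0.2123, 0.1453]
ee_rot: [0.886, 0.463, 0.0, -0.0]
ft_force: [1.6, 0.3, -0.4]
grip_width: 0.852
grasp_force: 0.0
```

jog_arm(
  increments=[
    [-0.035,0.017,0,0,0,0.12,0.7],
    [-0.07,0.034,0,0,0,0.24,0.7],
    [-0.105,0.05,0,0,0,0.36,0.7],
    [-0.14,0.067,0,0,0,0.48,0.7],
    [-0.173,0.083,0,0,0,0.6,0.7],
  ],
)

```text
clock: 8.08
position: [0.4819, -0.4023, 0.1453]
ee_rot: [0.984, 0.181, -0.0, -0.0]
ft_force: [-0.0, -0.5, -0.0]
grip_width: 0.851
grasp_force: 0.0
```

jog_arm(
  increments=[
    [0,0,0,0,0,0.12,0.7],
    [0,0,0,0,0,0.24,0.7],
    [0,0,0,0,0,0.36,0.7],
    [0,0,0,0,0,0.48,0.7],
    [0,0,0,0,0,0.55,0.7],
  ],
)

```text
clock: 8.5
position: [0.4825, -0.4004, 0.1451]
ee_rot: [0.996, -0.094, -0.001, -0.0]
ft_force: [-0.4, -0.3, 0.9]
grip_width: 0.853
grasp_force: 0.0
```

```bash
python3 - <<'E'
from h import *
c=cam('wrist'); X=fcloud(c)
P=X.reshape(-1,3); hsv=cv2.cvtColor(c['color'],cv2.COLOR_RGB2HSV)
v,u=np.mgrid[:420,:560]; W=fplane(c,np.c_[u.ravel(),v.ravel()],.012)[:,:2]
m=(hsv[...,1].ravel()<60)&(W[:,0]>.36)&(W[:,0]<.6)&(abs(W[:,1]+.4)<.055)&(P[:,2]<.03)
Q=W[m]; z=P[m,2]; sh=(Q[:,0]<.485)
vx,vy,x,y=cv2.fitLine(Q[sh].astype(np.float32),cv2.DIST_HUBER,0,.01,.01).ravel(); print(m.sum(),'yaw',np.degrees(np.arctan2(vy,vx)),x,y)
d=np.array([vx,vy])*np.sign(vx);o=np.array([x,y]);k=(Q-o)@d;e=(Q-o)@[-d[1],d[0]]
for lo in np.arange(-.1,.16,.01):
    q=(k>lo)&(k<lo+.01)
    if q.any(): print((o+d*(lo+.005)).round(3),e[q].min().round(3),e[q].max().round(3),q.sum(),'z',np.nanmedian(z[q]).round(4))
go([0.488,-0.4005,0.031],np.radians(-100.6))
E
```

```text
7865 yaw -10.196611 0.43064788 -0.3911183
[ 0.367 -0.38 ] -0.01 0.009 117 z 0.0119
[ 0.377 -0.381] -0.011 0.011 199 z 0.012
[ 0.386 -0.383] -0.011 0.011 214 z 0.0121
[ 0.396 -0.385] -0.011 0.01 216 z 0.0122
[ 0.406 -0.387] -0.011 0.011 244 z 0.0123
[ 0.416 -0.388] -0.01 0.011 250 z 0.0122
[ 0.426 -0.39 ] -0.01 0.01 249 z 0.0123
[ 0.436 -0.392] -0.01 0.011 278 z 0.0121
[ 0.445 -0.394] -0.01 0.011 283 z 0.0121
[ 0.455 -0.396] -0.01 0.011 281 z 0.0125
[ 0.465 -0.397] -0.01 0.011 299 z 0.0123
[ 0.475 -0.399] -0.01 0.011 320 z 0.012
[ 0.485 -0.401] -0.01 0.011 323 z 0.0121
[ 0.495 -0.403] -0.021 0.022 427 z 0.0121
[ 0.504 -0.404] -0.031 0.032 872 z 0.0121
[ 0.514 -0.406] -0.032 0.033 1045 z 0.0121
[ 0.524 -0.408] -0.031 0.032 580 z 0.0119
[ 0.534 -0.41 ] -0.031 0.032 435 z 0.012
[ 0.544 -0.411] -0.031 0.033 425 z 0.0121
[ 0.554 -0.413] -0.031 0.032 431 z 0.0121
[ 0.564 -0.415] -0.032 0.034 364 z 0.012
[ 0.573 -0.417] -0.026 0.027 13 z 0.0116
shift [ 0.0056 -0.0007  0.1141] turn [-0.0006  0.0016 -0.0051] | pos [ 0.4826 -0.4003  0.1451] ft [ 0.1  0.6 -1.1] gw 0.853 gf 0.0 t 8.55 j7 [-0.16  0.68  1.12  1.63 -0.64  1.25 -0.67]
```

jog_arm(
  increments=[
    [-0.004,0,0.035,0,0,-0.01,0.5],
    [-0.004,0,0.07,0,0,-0.01,0.2],
    [-0.004,0,0.1,0,0,-0.01,0.1],
    [-0.004,0,0.11,0,0,-0.01,0.1],
    [-0.004,0,0.117,0,0,-0.01,0.1],
  ],
)

```text
clock: 8.97
position: [0.478, -0.3993, 0.0275]
ee_rot: [0.996, -0.085, -0.001, -0.001]
ft_force: [0.1, -0.2, 0.2]
grip_width: 0.553
grasp_force: 0.0
```

jog_arm(
  increments=[
    [0,0,0,0,0,0,0.1],
    [0,0,0,0,0,0,-1],
    [0,0,0,0,0,0,-1],
    [0,0,0,0,0,0,-1],
    [0,0,0,0,0,0,-1],
  ],
  grip_force=80,
)

```text
clock: 9.38
position: [0.4796, -0.4006, 0.0314]
ee_rot: [0.996, -0.085, 0.001, 0.0]
ft_force: [-1.3, 1.6, 7.1]
grip_width: 0.22
grasp_force: 78.3
```

```bash
python3 - <<'E'
from h import *
go([0.4788,-0.3993,0.028],np.radians(-100.3))
E
```

```text
shift [-0.0011 -0.0012  0.0034] turn [ 0.0005 -0.0026  0.0089] | pos [ 0.4796 -0.4006  0.0314] ft [-1.3  1.6  7.1] gw 0.22 gf 78.3 t 9.38 j7 [-0.09  0.8   1.    1.71 -0.76  1.06 -0.58]
```

jog_arm(
  increments=[
    [0,0,-0.015,0,0,0,-1],
    [0,0,-0.04,0,0,0,-1],
    [0,0,-0.07,0,0,0,-1],
    [0,0,-0.09,0,0,0,-1],
    [0,0,-0.09,0,0,0,-1],
  ],
)

```text
clock: 9.8
position: [0.4799, -0.402, 0.1249]
ee_rot: [0.996, -0.086, 0.003, 0.002]
ft_force: [1.0, -1.3, -3.1]
grip_width: 0.218
grasp_force: 79.5
```

```bash
python3 - <<'E'
from h import *
go([0.543,-0.14,0.12],np.radians(-0.3))
c=cam('wrist'); X=fcloud(c); s=get_obs(); p=np.array(s['position']); R=Rn.from_quat(s['ee_rot']).as_matrix()
Q=X.reshape(-1,3); L=(Q-p)@R   # tool coords
hsv=cv2.cvtColor(c['color'],cv2.COLOR_RGB2HSV)
m=(L[:,2]>-.01)&(L[:,2]<.035)&(hsv[...,1].ravel()<60)&(abs(L[:,1])<.05)&(L[:,0]>-.14)&(L[:,0]<.12)
for lo in np.arange(-.14,.12,.01):
    q=m&(L[:,0]>lo)&(L[:,0]<lo+.01)
    if q.sum()>5: print(lo.round(2),L[q,1].min().round(3),L[q,1].max().round(3),np.median(L[q,2]).round(4),q.sum())
E
```

```text
shift [ 0.0174 -0.2689  0.0043] turn [-0.0018 -0.0071  1.4045] | pos [ 0.4799 -0.402   0.1249] ft [ 1.  -1.3 -3.1] gw 0.218 gf 79.5 t 9.8 j7 [-0.15  0.69  1.1   1.66 -0.66  1.2  -0.64]
-0.05 -0.009 0.013 0.0166 507
-0.04 -0.009 0.013 0.0166 615
-0.03 -0.009 0.013 0.0165 665
-0.02 -0.008 0.012 0.0165 698
-0.01 -0.008 0.012 0.0166 886
0.0 -0.021 0.025 0.016 1514
0.01 -0.019 0.023 0.0162 1992
0.02 -0.03 0.034 0.0168 2494
0.03 -0.031 0.035 0.0168 3197
0.04 -0.03 0.034 0.0171 2250
0.05 -0.03 0.034 0.0169 1447
0.06 -0.03 0.034 0.0169 1488
0.07 -0.03 0.035 0.0169 1487
0.08 -0.031 0.036 0.0169 1286
0.09 -0.028 0.032 0.0172 84
```

jog_arm(
  increments=[
    [0.002,-0.037,0,0,0,-0.12,-1],
    [0.004,-0.075,0,0,0,-0.24,-1],
    [0.006,-0.112,0,0,0,-0.36,-1],
    [0.008,-0.15,0,0,0,-0.48,-1],
    [0.01,-0.187,0,0,0,-0.6,-1],
  ],
)

```text
clock: 10.27
position: [0.52, -0.2151, 0.1185]
ee_rot: [0.976, 0.216, -0.001, -0.001]
ft_force: [0.8, 0.6, -3.7]
grip_width: 0.225
grasp_force: 79.7
```

jog_arm(
  increments=[
    [0.01,-0.012,0,0,0,-0.12,-1],
    [0.02,-0.025,0,0,0,-0.24,-1],
    [0.03,-0.04,0,0,0,-0.36,-1],
    [0.04,-0.052,0,0,0,-0.48,-1],
    [0.045,-0.06,0,0,0,-0.6,-1],
  ],
)

```text
clock: 10.68
position: [0.5364, -0.1417, 0.1185]
ee_rot: [0.869, 0.496, -0.0, -0.001]
ft_force: [0.4, -0.7, -4.7]
grip_width: 0.222
grasp_force: 79.8
```

jog_arm(
  increments=[
    [0,0,0,0,0,-0.12,-1],
    [0,0,0,0,0,-0.24,-1],
    [0,0,0,0,0,-0.36,-1],
    [0,0,0,0,0,-0.48,-1],
    [0,0,0,0,0,-0.545,-1],
  ],
)

```text
clock: 11.1
position: [0.5357, -0.144, 0.1186]
ee_rot: [0.704, 0.711, -0.0, -0.001]
ft_force: [-0.2, 0.3, -3.5]
grip_width: 0.222
grasp_force: 79.8
```

jog_arm(
  increments=[
    [0,0,0,0,0,0,-1],
    [0,0,0,0,0,0,-1],
  ],
)

```text
clock: 11.27
position: [0.5359, -0.1441, 0.1188]
ee_rot: [0.707, 0.707, -0.0, -0.001]
ft_force: [0.2, -0.4, -4.1]
grip_width: 0.224
grasp_force: 79.8
```

```bash
cat >> h.py <<'E'
def wr(n=1):
    """wrench pose from wrist depth: line along shank in world"""
    c=cam('wrist'); X=fcloud(c).reshape(-1,3); s=get_obs(); p=np.array(s['position']); R=Rn.from_quat(s['ee_rot']).as_matrix(); L=(X-p)@R
    hsv=cv2.cvtColor(c['color'],cv2.COLOR_RGB2HSV)
    m=(L[:,2]>.008)&(L[:,2]<.024)&(hsv[...,1].ravel()<60)&(abs(L[:,1])<.05)&(L[:,0]>-.16)&(L[:,0]<.11); C=[]
    for lo in np.arange(-.16,.11,.01):
        q=m&(L[:,0]>lo)&(L[:,0]<lo+.01)
        if q.sum()>20: C.append([lo+.005,*np.percentile(L[q,1],[1,99]),np.median(L[q,2]),q.sum()])
    C=np.array(C); print(C.round(4)); return c,X,L,m
E
python3 - <<'E'
from h import *
c,X,L,m=wr()
b=(X[:,2]>.055)&(X[:,2]<.066)&(np.hypot(X[:,0]-.5422,X[:,1]+.0212)<.022); print('bit',b.sum(),X[b].mean(0),(X[b].min(0)+X[b].max(0))/2)
print('tip x max',np.percentile(L[m,0],99.8))
go([0.540,-0.147,0.041],np.radians(-0.3))
cv2.imwrite('pics/w5.png',cv2.resize(c['color'][...,::-1],(800,600)))
E
```

```text
[[-5.500e-02 -9.600e-03  9.500e-03  1.910e-02  4.500e+01]
 [-4.500e-02 -1.050e-02  1.040e-02  1.910e-02  5.630e+02]
 [-3.500e-02 -1.070e-02  1.060e-02  1.910e-02  6.360e+02]
 [-2.500e-02 -1.040e-02  1.030e-02  1.900e-02  6.610e+02]
 [-1.500e-02 -9.600e-03  9.600e-03  1.910e-02  7.150e+02]
 [-5.000e-03 -9.700e-03  9.600e-03  1.930e-02  8.120e+02]
 [ 5.000e-03 -2.200e-02  2.200e-02  1.900e-02  1.378e+03]
 [ 1.500e-02 -2.110e-02  2.100e-02  1.940e-02  1.441e+03]
 [ 2.500e-02 -3.100e-02  3.080e-02  1.940e-02  2.772e+03]
 [ 3.500e-02 -3.180e-02  3.160e-02  1.950e-02  3.262e+03]
 [ 4.500e-02 -3.190e-02  3.160e-02  1.970e-02  1.572e+03]
 [ 5.500e-02 -3.180e-02  3.170e-02  1.960e-02  1.432e+03]
 [ 6.500e-02 -3.190e-02  3.180e-02  1.960e-02  1.434e+03]
 [ 7.500e-02 -3.180e-02  3.160e-02  1.960e-02  1.409e+03]
 [ 8.500e-02 -3.260e-02  3.260e-02  1.970e-02  1.083e+03]]
bit 802 [ 0.54213497 -0.023299    0.06166459] [ 0.54231884 -0.02272411  0.05965174]
tip x max 0.08881193685650182
shift [-0.0029  0.004   0.0779] turn [-0.0008 -0.0003  0.0054] | pos [ 0.536  -0.1442  0.1189] ft [-0.7 -0.6 -4.8] gw 0.224 gf 79.8 t 11.32 j7 [-0.49  0.38  0.81  1.84 -0.32  1.05  0.44]
```

View pics/w5.png

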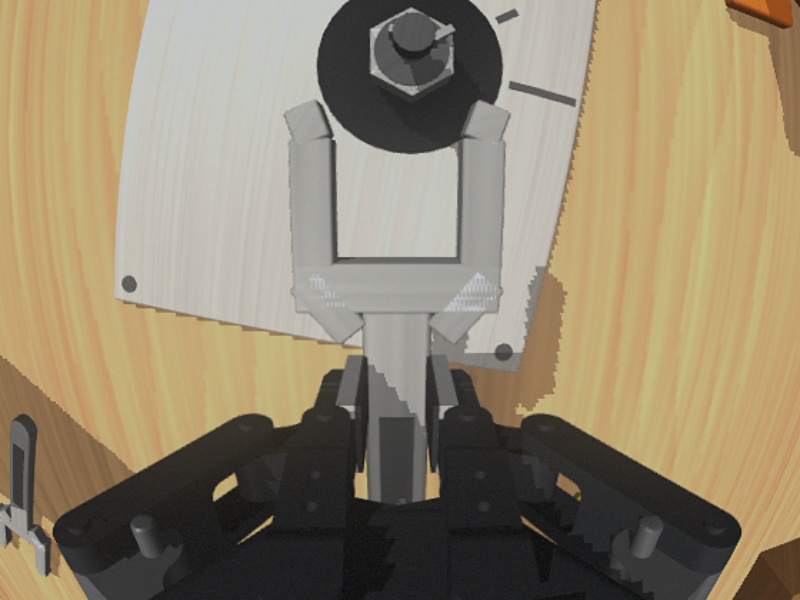

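The wrench is held straight between the pads, its tips at (307,120) and (487,120). The nut is at (412,52) with its flats parallel to the jaws, about 6 mm to the right of the wrench axis.

jog_arm(
  increments=[
    [-0.003,0.003,0.02,0,0,0.005,-1],
    [-0.003,0.006,0.045,0,0,0.005,-1],
    [-0.003,0.006,0.065,0,0,0.005,-1],
    [-0.003,0.006,0.074,0,0,0.005,-1],
    [-0.003,0.006,0.074,0,0,0.005,-1],
  ],
)

```text
clock: 11.73
position: [0.541, -0.1469, 0.0433]
ee_rot: [0.708, 0.706, -0.001, -0.001]
ft_force: [-0.8, 0.3, -4.2]
grip_width: 0.227
grasp_force: 79.7
```

jog_arm(
  increments=[
    [0,0,0,0,0,0,-1],
    [0,0,0,0,0,0,-1],
  ],
)

```text
clock: 11.9
position: [0.5432, -0.1475, 0.0465]
ee_rot: [0.708, 0.706, 0.0, 0.001]
ft_force: [0.7, -0.4, -2.7]
grip_width: 0.225
grasp_force: 79.7
```

```bash
python3 - <<'E'
from h import *
c,X,L,m=wr()
s=get_obs()
for lo,hi in [(.055,.066),(.030,.034)]:
    b=(X[:,2]>lo)&(X[:,2]<hi)&(np.hypot(X[:,0]-.5422,X[:,1]+.0212)<.03); print('nut/bit',b.sum(),X[b].mean(0),(X[b].min(0)+X[b].max(0))/2,'tool',(L[b].min(0)+L[b].max(0))/2)
print('tip x max',np.percentile(L[m,0],99.8))
go([0.5422,-0.085,0.041],np.radians(-0.3))
E
```

```text
[[-5.500e-02 -8.700e-03  9.700e-03  1.910e-02  5.600e+01]
 [-4.500e-02 -1.060e-02  1.040e-02  1.910e-02  5.580e+02]
 [-3.500e-02 -1.060e-02  1.060e-02  1.910e-02  6.310e+02]
 [-2.500e-02 -1.040e-02  1.040e-02  1.910e-02  6.700e+02]
 [-1.500e-02 -9.600e-03  9.500e-03  1.920e-02  7.140e+02]
 [-5.000e-03 -9.700e-03  9.600e-03  1.930e-02  8.150e+02]
 [ 5.000e-03 -2.210e-02  2.210e-02  1.890e-02  1.446e+03]
 [ 1.500e-02 -2.140e-02  2.120e-02  1.950e-02  1.402e+03]
 [ 2.500e-02 -3.110e-02  3.070e-02  1.950e-02  2.757e+03]
 [ 3.500e-02 -3.170e-02  3.160e-02  1.950e-02  3.305e+03]
 [ 4.500e-02 -3.180e-02  3.180e-02  1.970e-02  1.514e+03]
 [ 5.500e-02 -3.180e-02  3.190e-02  1.960e-02  1.436e+03]
 [ 6.500e-02 -3.180e-02  3.180e-02  1.960e-02  1.431e+03]
 [ 7.500e-02 -3.160e-02  3.170e-02  1.970e-02  1.416e+03]
 [ 8.500e-02 -3.250e-02  3.270e-02  1.970e-02  1.064e+03]
 [ 1.050e-01 -1.080e-02  7.900e-03  1.490e-02  6.020e+02]]<stdin>:5: RuntimeWarning: Mean of empty slice.
  ret = um.true_divide(
Traceback (most recent call last):
ValueError: zero-size array to reduction operation minimum which has no identity
```

jog_arm(
  increments=[
    [0.006,-0.001,0.003,0,0,0,-1],
    [0.014,-0.001,0.004,0,0,0,-1],
    [0.022,-0.001,0.004,0,0,0,-1],
    [0.03,-0.001,0.004,0,0,0,-1],
    [0.03,-0.001,0.004,0,0,0,-1],
  ],
)

```text
clock: 12.37
position: [0.5419, -0.1142, 0.0412]
ee_rot: [0.707, 0.707, 0.0, -0.001]
ft_force: [0.6, -0.1, -3.8]
grip_width: 0.22
grasp_force: 79.8
```

jog_arm(
  increments=[
    [0.008,0,0,0,0,0,-1],
    [0.016,0,0,0,0,0,-1],
    [0.024,0,0,0,0,0,-1],
    [0.029,0,0,0,0,0,-1],
    [0.029,0,0,0,0,0,-1],
  ],
)

```text
clock: 12.78
position: [0.5418, -0.0863, 0.0412]
ee_rot: [0.707, 0.707, 0.0, -0.0]
ft_force: [-0.2, -0.6, -3.9]
grip_width: 0.22
grasp_force: 79.8
```

```bash
python3 - <<'E'
from h import *
c,X,L,m=wr()
s=get_obs()
b=(X[:,2]>.055)&(X[:,2]<.066)&(np.hypot(X[:,0]-.5422,X[:,1]+.0212)<.03)
if b.any(): print('bit',b.sum(),'tool',L[b].mean(0),(L[b].min(0)+L[b].max(0))/2)
go([0.5422,-0.085,0.041],np.radians(-0.3))
E
```

```text
[[-4.500e-02 -1.080e-02  1.060e-02  1.910e-02  5.640e+02]
 [-3.500e-02 -1.050e-02  1.080e-02  1.910e-02  6.210e+02]
 [-2.500e-02 -1.080e-02  1.060e-02  1.900e-02  6.720e+02]
 [-1.500e-02 -9.500e-03  9.800e-03  1.910e-02  7.070e+02]
 [-5.000e-03 -9.500e-03  9.800e-03  1.930e-02  8.010e+02]
 [ 5.000e-03 -2.210e-02  2.250e-02  1.920e-02  1.121e+03]
 [ 1.500e-02 -2.010e-02  2.040e-02  1.930e-02  1.610e+03]
 [ 2.500e-02 -3.070e-02  3.080e-02  1.940e-02  2.665e+03]
 [ 3.500e-02 -3.150e-02  3.180e-02  1.940e-02  3.233e+03]
 [ 4.500e-02 -3.150e-02  3.180e-02  1.950e-02  2.052e+03]
 [ 5.500e-02 -3.150e-02  3.180e-02  1.910e-02  2.078e+03]
 [ 6.500e-02 -3.160e-02  3.190e-02  1.930e-02  1.789e+03]
 [ 7.500e-02 -3.140e-02  3.170e-02  1.910e-02  2.049e+03]
 [ 8.500e-02 -3.220e-02  3.290e-02  1.950e-02  1.483e+03]
 [ 9.500e-02 -2.610e-02  2.710e-02  2.010e-02  2.500e+01]]
bit 2483 tool [ 0.06508818  0.00046133 -0.02072736] [ 0.06503917  0.00046143 -0.01862219]
shift [0.0023 0.0005 0.0003] turn [-0.     -0.0003  0.0046] | pos [ 0.5417 -0.0873  0.0413] ft [ 0.3 -0.6 -3.5] gw 0.223 gf 79.8 t 12.83 j7 [-0.53  0.49  0.74  1.91 -0.41  0.9   0.41]
```

jog_arm(
  increments=[
    [0.001,0,0.001,0,0,0,-1],
    [0.001,0,0.003,0,0,0,-1],
    [0.001,0,0.004,0,0,0,-1],
    [0.001,0,0.004,0,0,0,-1],
  ],
)

```text
clock: 13.17
position: [0.5415, -0.0875, 0.0373]
ee_rot: [0.708, 0.706, 0.0, -0.0]
ft_force: [-1.8, 0.8, -0.2]
grip_width: 0.218
grasp_force: 80.2
```

jog_arm(
  increments=[
    [0,0,0,0,0,0,0.4],
    [0,0,0,0,0,0,0.4],
    [0,0,0,0,0,0,0.4],
    [0,0,-0.03,0,0,0,0.4],
    [0,0,-0.06,0,0,0,0.4],
  ],
)

```text
clock: 13.58
position: [0.5405, -0.0874, 0.097]
ee_rot: [0.708, 0.706, -0.001, -0.001]
ft_force: [-0.0, 0.7, 1.1]
grip_width: 0.7
grasp_force: 0.0
```

jog_arm(
  increments=[
    [0,0,0,0,0,0,0.4],
    [0,0,0,0,0,0,0.4],
  ],
)

```text
clock: 13.75
position: [0.5428, -0.0872, 0.0988]
ee_rot: [0.708, 0.706, 0.001, 0.001]
ft_force: [-0.1, 0.1, -0.8]
grip_width: 0.705
grasp_force: 0.0
```

```bash
cat >> h.py <<'E'
def wrw(c,yaw,z=.018,half=.05,r0=-.2,r1=.03,n=(.5422,-.0215)):
    """shank/head in nut-centred frame along wrench yaw (deg), rays onto z plane, steel mask + depth"""
    X=fcloud(c).reshape(-1,3); hsv=cv2.cvtColor(c['color'],cv2.COLOR_RGB2HSV).reshape(-1,3)
    d=np.array([np.cos(np.radians(yaw)),np.sin(np.radians(yaw))]); q=X[:,:2]-n; k=q@d; e=q@[-d[1],d[0]]
    m=(abs(X[:,2]-z)<.0045)&(hsv[:,1]<60)&(abs(e)<half)&(k>r0)&(k<r1); C=[]
    for lo in np.arange(r0,r1,.01):
        s=m&(k>=lo)&(k<lo+.01)
        if s.sum()>20: C.append([lo+.005,*np.percentile(e[s],[1,99]),np.median(X[s,2]),s.sum()])
    return np.array(C),m,k,e,X
E
python3 - <<'E'
from h import *
c=cam('wrist'); C,m,k,e,X=wrw(c,89.7); print(C.round(4))
go([0.543,-0.136,0.12],np.radians(-0.3))
cv2.imwrite('pics/w6.png',cv2.resize(c['color'][...,::-1],(800,600)))
E
```

```text
[[-1.750e-01 -9.800e-03  1.100e-02  1.780e-02  3.800e+01]
 [-1.650e-01 -1.000e-02  1.110e-02  1.800e-02  2.660e+02]
 [-1.550e-01 -9.800e-03  1.090e-02  1.820e-02  2.750e+02]
 [-1.450e-01 -1.030e-02  1.060e-02  1.830e-02  2.940e+02]
 [-1.350e-01 -1.080e-02  1.040e-02  1.820e-02  3.270e+02]
 [-1.250e-01 -1.070e-02  1.090e-02  1.830e-02  3.550e+02]
 [-1.150e-01 -1.050e-02  1.150e-02  1.820e-02  3.750e+02]
 [-1.050e-01 -1.020e-02  1.130e-02  1.830e-02  3.980e+02]
 [-9.500e-02 -1.080e-02  1.110e-02  1.820e-02  4.410e+02]
 [-8.500e-02 -1.060e-02  1.080e-02  1.820e-02  4.470e+02]
 [-7.500e-02 -1.040e-02  1.070e-02  1.810e-02  4.700e+02]
 [-6.500e-02 -1.020e-02  1.130e-02  1.810e-02  4.920e+02]
 [-5.500e-02 -1.820e-02  1.920e-02  1.800e-02  5.550e+02]
 [-4.500e-02 -2.860e-02  2.860e-02  1.810e-02  1.217e+03]
 [-3.500e-02 -3.110e-02  3.160e-02  1.810e-02  1.594e+03]
 [-2.500e-02 -3.130e-02  3.190e-02  1.800e-02  1.139e+03]
 [-1.500e-02 -3.170e-02  3.230e-02  1.810e-02  6.780e+02]
 [-5.000e-03 -3.150e-02  3.210e-02  1.800e-02  6.860e+02]
 [ 5.000e-03 -3.130e-02  3.220e-02  1.800e-02  6.670e+02]
 [ 1.500e-02 -3.220e-02  3.280e-02  1.800e-02  6.320e+02]
 [ 2.500e-02 -3.230e-02  3.220e-02  1.800e-02  1.380e+02]]
shift [-0.049   0.0011 -0.0224] turn [ 0.0014 -0.0006  0.0034] | pos [ 0.542  -0.087   0.0976] ft [-0.2  0.  -0.5] gw 0.699 gf 0.0 t 13.8 j7 [-0.59  0.4   0.8   1.88 -0.34  1.    0.35]
```

View pics/w6.png

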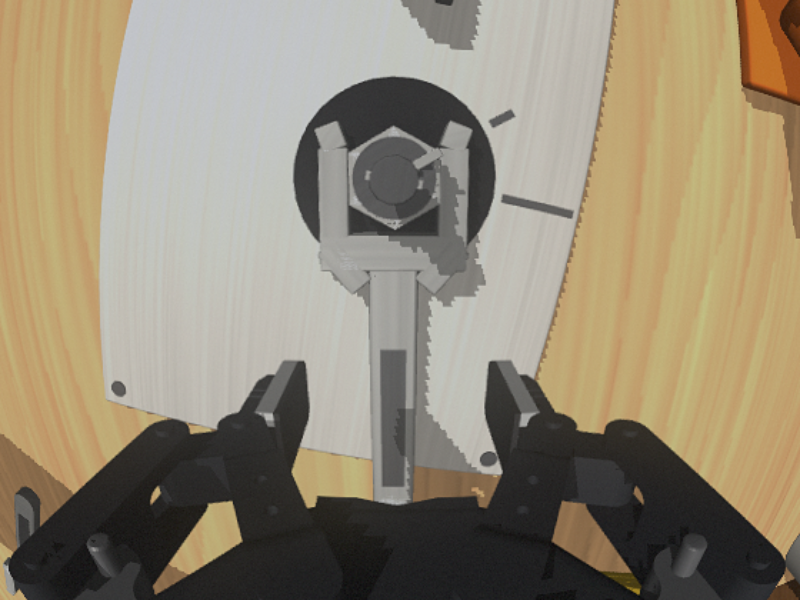

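The wrench lies flat on the plate with its jaws fully round the nut at (395,177). The shank is centred between the open fingers, and the rib at (428,158) still points at the short mark.

jog_arm(
  increments=[
    [-0.03,0,0.01,0,0,0,0.4],
    [-0.06,0,0.025,0,0,0,0.3],
    [-0.07,0,0.05,0,0,0,0.2],
    [-0.07,0,0.063,0,0,0,0.2],
    [-0.07,0,0.063,0,0,0,0.2],
  ],
)

```text
clock: 14.22
position: [0.5389, -0.157, 0.0307]
ee_rot: [0.708, 0.706, -0.002, -0.002]
ft_force: [-0.3, 0.8, -0.2]
grip_width: 0.6
grasp_force: 0.0
```

jog_arm(
  increments=[
    [0,0,0,0,0,0,-0.2],
    [0,0,0,0,0,0,-1],
    [0,0,0,0,0,0,-1],
    [0,0,0,0,0,0,-1],
    [0,0,0,0,0,0,-1],
  ],
  grip_force=60,
)

```text
clock: 14.63
position: [0.5423, -0.1563, 0.0353]
ee_rot: [0.707, 0.707, 0.001, 0.0]
ft_force: [-1.1, 3.0, 6.8]
grip_width: 0.236
grasp_force: 59.7
```

```bash
python3 - <<'E'
from h import *
go([0.5417,-0.1565,0.034],np.radians(-0.3))
p=np.array(get_obs()['position'])[:2]-[.5422,-.0215]; print(np.hypot(*p),np.degrees(np.arctan2(p[1],p[0])))
for f in np.arange(.1,.85,.1): print(f.round(2),(np.hypot(*p)*np.array([1-np.cos(f),-np.sin(f)])).round(4))
E
```

```text
shift [-0.0002 -0.0006  0.0013] turn [ 0.0016 -0.0009  0.0046] | pos [ 0.5423 -0.1563  0.0353] ft [-1.1  3.   6.8] gw 0.236 gf 59.7 t 14.63 j7 [-0.4   0.53  0.74  1.87 -0.45  0.91  0.55]
0.13475368946503355 -89.95173014577028
0.1 [ 0.0007 -0.0135]
0.2 [ 0.0027 -0.0268]
0.3 [ 0.006  -0.0398]
0.4 [ 0.0106 -0.0525]
0.5 [ 0.0165 -0.0646]
0.6 [ 0.0235 -0.0761]
0.7 [ 0.0317 -0.0868]
0.8 [ 0.0409 -0.0967]
```

jog_arm(
  increments=[
    [0.0007,-0.0135,0,0,0,0.1,-1],
    [0.0027,-0.027,0,0,0,0.2,-1],
    [0.006,-0.04,0,0,0,0.3,-1],
    [0.0106,-0.0525,0,0,0,0.4,-1],
    [0.0106,-0.0525,0,0,0,0.4,-1],
  ],
)

```text
clock: 15.05
position: [0.4885, -0.1463, 0.0353]
ee_rot: [0.836, 0.549, 0.001, 0.0]
ft_force: [-5.7, -0.6, 10.1]
grip_width: 0.235
grasp_force: 60.3
```

jog_arm(
  increments=[
    [0.0007,-0.0135,0,0,0,0.1,-1],
    [0.0027,-0.027,0,0,0,0.2,-1],
    [0.0044,-0.034,0,0,0,0.255,-1],
    [0.0044,-0.034,0,0,0,0.255,-1],
  ],
)

```text
clock: 15.38
position: [0.4594, -0.129, 0.0353]
ee_rot: [0.898, 0.44, 0.001, 0.0]
ft_force: [-5.2, -1.4, 13.3]
grip_width: 0.238
grasp_force: 60.6
```

```bash
cat >> h.py <<'E'
def stat():
    s=get_obs(); p=np.array(s['position'])[:2]-[.5422,-.0215]; R=Rn.from_quat(s['ee_rot']).as_matrix()
    print('r',np.hypot(*p).round(4),'az',np.degrees(np.arctan2(p[1],p[0])).round(2),'tool x yaw',np.degrees(np.arctan2(R[1,0],R[0,0])).round(2),'ft',np.round(s['ft_force'],1),'tq',np.round(s['torque'],2),'z',round(float(s['position'][2]),4))
E
python3 - <<'E'
from h import *
stat()
c=cam('wrist'); X=fcloud(c).reshape(-1,3); 
y=get_obs(); R=Rn.from_quat(y['ee_rot']).as_matrix(); yaw=np.degrees(np.arctan2(R[1,0],R[0,0]))
C,m,k,e,X=wrw(c,yaw); print(C[:, :].round(4))
E
```

```text
r 0.1357 az -127.59 tool x yaw 52.18 ft [-5.2 -1.4 13.3] tq [-0.4   1.06  0.08] z 0.0353
[[-1.850e-01 -9.700e-03  8.200e-03  1.800e-02  2.180e+02]
 [-1.750e-01 -1.160e-02  9.700e-03  1.800e-02  5.930e+02]
 [-1.650e-01 -1.150e-02  9.600e-03  1.790e-02  6.640e+02]
 [-1.550e-01 -1.160e-02  9.700e-03  1.830e-02  7.250e+02]
 [-1.450e-01 -1.100e-02  9.200e-03  1.830e-02  7.760e+02]
 [-1.350e-01 -2.050e-02  9.100e-03  1.840e-02  8.720e+02]
 [-1.250e-01 -2.210e-02  2.030e-02  1.840e-02  1.274e+03]
 [-1.150e-01 -1.150e-02  9.800e-03  1.830e-02  1.034e+03]
 [-1.050e-01 -1.140e-02  1.000e-02  1.840e-02  1.122e+03]
 [-9.500e-02 -1.160e-02  9.900e-03  1.830e-02  1.180e+03]
 [-8.500e-02 -1.150e-02  1.000e-02  1.830e-02  1.236e+03]
 [-7.500e-02 -1.140e-02  1.010e-02  1.800e-02  1.271e+03]
 [-6.500e-02 -1.140e-02  9.900e-03  1.800e-02  1.252e+03]
 [-5.500e-02 -1.990e-02  1.860e-02  1.800e-02  1.443e+03]
 [-4.500e-02 -3.060e-02  2.970e-02  1.800e-02  2.980e+03]
 [-3.500e-02 -3.210e-02  3.090e-02  1.810e-02  3.501e+03]
 [-2.500e-02 -3.220e-02  3.100e-02  1.810e-02  2.078e+03]
 [-1.500e-02 -3.220e-02  3.120e-02  1.800e-02  1.065e+03]]
```

jog_arm(
  increments=[
    [0,-0.0035,0,0,0,0.025,-1],
    [0.0002,-0.0068,0,0,0,0.05,-1],
    [0.0002,-0.0068,0,0,0,0.05,-1],
  ],
)

```text
clock: 15.68
position: [0.4549, -0.1253, 0.0353]
ee_rot: [0.908, 0.418, 0.001, 0.001]
ft_force: [-1.5, -3.5, 8.6]
grip_width: 0.232
grasp_force: 60.2
```

jog_arm(
  increments=[
    [0,-0.0035,0,0,0,0.025,-1],
    [0.0002,-0.0068,0,0,0,0.05,-1],
    [0.0002,-0.0068,0,0,0,0.05,-1],
  ],
)

```text
clock: 15.93
position: [0.4499, -0.1209, 0.0352]
ee_rot: [0.919, 0.395, 0.001, 0.001]
ft_force: [-1.7, -5.4, 8.4]
grip_width: 0.235
grasp_force: 60.3
```

```bash
python3 - <<'E'
from h import *
stat()
E
```

```text
r 0.1357 az -132.88 tool x yaw 46.58 ft [-1.7 -5.4  8.4] tq [-0.98  0.34  0.34] z 0.0352
```

jog_arm(
  increments=[
    [0,-0.0035,0,0,0,0.025,-1],
    [0.0002,-0.0068,0,0,0,0.05,-1],
    [0.0002,-0.0068,0,0,0,0.05,-1],
  ],
)

```text
clock: 16.18
position: [0.445, -0.1162, 0.0352]
ee_rot: [0.928, 0.372, 0.001, 0.001]
ft_force: [-2.8, -5.0, 8.6]
grip_width: 0.231
grasp_force: 60.3
```

jog_arm(
  increments=[
    [0,-0.0035,0,0,0,0.025,-1],
    [0.0002,-0.0068,0,0,0,0.05,-1],
    [0.0002,-0.0068,0,0,0,0.05,-1],
  ],
)

```text
clock: 16.43
position: [0.4405, -0.1113, 0.0352]
ee_rot: [0.937, 0.349, 0.001, 0.001]
ft_force: [-2.4, -5.4, 9.2]
grip_width: 0.238
grasp_force: 60.4
```

```bash
python3 - <<'E'
from h import *
stat()
c=cam('wrist'); C,m,k,e,X=wrw(c,np.degrees(0)+44,half=.06); 
b=(X[:,2]>.0335)&(X[:,2]<.042)&(np.hypot(X[:,0]-.5422,X[:,1]+.0215)<.026)&(np.hypot(X[:,0]-.5422,X[:,1]+.0215)>.011); q=X[b,:2]-[.5422,-.0215]; a=np.degrees(np.arctan2(q[:,1],q[:,0])); print(b.sum(),np.percentile(a,[5,25,50,75,95]))
E
```

```text
r 0.1357 az -138.58 tool x yaw 40.84 ft [-2.4 -5.4  9.2] tq [-1.14  0.49  0.4 ] z 0.0352Traceback (most recent call last):
  File "<stdin>", line 4, in <module>
    return _quantile_unchecked(
        a, q, axis, out, overwrite_input, method, keepdims, weights)
    return _ureduce(a,
                    func=_quantile_ureduce_func,
    ...<5 lines>...
                    overwrite_input=overwrite_input,
                    method=method)
    r = func(a, **kwargs)
    result = _quantile(arr,
                       quantiles=q,
    ...<2 lines>...
                       out=out,
                       weights=wgt)
    slices_having_nans = np.isnan(arr[-1, ...])
                                  ~~~^^^^^^^^^
IndexError: index -1 is out of bounds for axis 0 with size 0
```

```bash
python3 - <<'E'
from h import *
c=load('wrist'); C,m,k,e,X=wrw(c,40.84); print(C[-7:].round(4)); print(C[:4].round(4))
t=cam('top'); X=cloud(t).reshape(-1,3); hsv=cv2.cvtColor(t['color'],cv2.COLOR_RGB2HSV).reshape(-1,3)
q=X[:,:2]-[.5422,-.0215]; r=np.hypot(*q.T); d=np.array([np.cos(np.radians(40.84)),np.sin(np.radians(40.84))])
s=(X[:,2]>.0)&(X[:,2]<.05)&(r<.07)&(hsv[:,2]>70)
print(s.sum())
P=proj(t,[[.5422,-.0215,.03]])[0].astype(int); print(P); g=t['color'][P[1]-14:P[1]+14,P[0]-14:P[0]+14].max(2); print(g)
E
```

```text
[[-7.500e-02 -1.270e-02  9.000e-03  1.800e-02  1.263e+03]
 [-6.500e-02 -1.220e-02  9.300e-03  1.800e-02  1.261e+03]
 [-5.500e-02 -2.020e-02  1.810e-02  1.800e-02  1.448e+03]
 [-4.500e-02 -3.080e-02  2.910e-02  1.800e-02  2.980e+03]
 [-3.500e-02 -3.260e-02  3.040e-02  1.820e-02  3.515e+03]
 [-2.500e-02 -3.260e-02  3.060e-02  1.810e-02  2.097e+03]
 [-1.500e-02 -3.250e-02  3.090e-02  1.800e-02  1.101e+03]]
[[-1.85e-01 -1.17e-02  5.70e-03  1.80e-02  2.07e+02]
 [-1.75e-01 -1.36e-02  7.70e-03  1.80e-02  6.00e+02]
 [-1.65e-01 -1.33e-02  7.90e-03  1.80e-02  6.63e+02]
 [-1.55e-01 -1.31e-02  7.70e-03  1.83e-02  7.13e+02]]
1270
[284 187]
[[181 180 181 180 171 144 132 153 171 176 173 165 155 152 151 151 149 143
  145 161 172 176 179 180 182 181 181 182]
 [181 181 181 181 177 160 144 149 162 157 143 126 109 101  99 100 102 109
  119 135 143 151 166 176 179 180 181 181]
 [181 181 180 181 180 173 159 147 136 114  88  68  55  49  48  50  58  73
   84  87  86 100 132 158 165 172 176 174]
 [180 181 181 180 176 163 142 115  86  61  41  32  30  29  29  39  70  97
  104  81  50  49  82 118 133 155 160 15
[... 2111 characters left out ...]
176 151 103  56  33  35  61  99 128 141 147 144 129 103  73  47  31  37
   64  99 123 140 147 149 148 146 143 141]
 [179 167 129  79  44  30  38  64 102 131 144 146 142 126  94  58  38  63
  103 132 144 148 149 149 147 144 139 134]
 [181 176 153 114  72  41  31  38  67 107 134 144 146 140 121  89  75 102
  133 147 150 151 150 148 143 141 142 137]
 [182 181 173 150 112  71  42  32  40  70 107 133 143 145 139 122 117 133
  146 149 150 151 150 143 141 144 147 144]
 [182 182 180 173 150 113  74  47  35  41  70 106 131 143 146 143 142 147
  150 150 150 151 148 142 144 149 149 147]
 [181 182 182 181 172 151 121  90  65  46  44  71 107 134 146 149 150 151
  152 151 150 146 144 147 150 151 151 149]]
```

jog_arm(
  increments=[
    [0,-0.0035,0,0,0,0.025,-1],
    [0.0002,-0.0068,0,0,0,0.05,-1],
    [0.0002,-0.0068,0,0,0,0.05,-1],
  ],
)

```text
clock: 16.78
position: [0.4361, -0.1061, 0.0352]
ee_rot: [0.946, 0.325, 0.001, 0.001]
ft_force: [-3.1, -6.0, 10.6]
grip_width: 0.233
grasp_force: 60.5
```

```bash
python3 - <<'E'
from h import *
stat()
E
```

```text
r 0.1357 az -141.42 tool x yaw 37.97 ft [-3.1 -6.  10.6] tq [-1.26  0.58  0.37] z 0.0352
```

jog_arm(
  increments=[
    [0,-0.0035,0,0,0,0.025,-1],
    [0.0002,-0.0068,0,0,0,0.05,-1],
    [0.0002,-0.0068,0,0,0,0.05,-1],
  ],
)

```text
clock: 17.03
position: [0.4323, -0.1005, 0.0352]
ee_rot: [0.953, 0.302, 0.001, 0.001]
ft_force: [-0.9, -5.5, 9.2]
grip_width: 0.228
grasp_force: 60.4
```

```bash
python3 - <<'E'
from h import *
stat()
s=cam('scene'); n=np.array([.5422,-.0215])
for z in (.032,):
    P=proj(s,[[.5422,-.0215,z],[*(n+.02*np.array([np.cos(np.radians(-10.4)),np.sin(np.radians(-10.4))])),.036],[*(n+.02*np.array([np.cos(np.radians(-1)),np.sin(np.radians(-1))])),.036],[*(n+.02*np.array([np.cos(np.radians(-20)),np.sin(np.radians(-20))])),.036]]); print(P.round(1))
u,v=P[0].astype(int); print(u-8,v-8); print(s['color'][v-8:v+14,u-10:u+14].max(2))
t=cam('top'); X=cloud(t)
P=proj(t,[[.5422,-.0215,.036]])[0]; print('top nut px',P, 'rib tips', proj(t,[[*(n+.018*np.array([np.cos(a),np.sin(a)])),.036] for a in np.radians([0,-10.4,-20])]).round(1))
u,v=P.round().astype(int); print(t['color'][v-9:v+4,u-7:u+8].max(2))
E
```

```text
r 0.1353 az -144.29 tool x yaw 35.12 ft [-0.9 -5.5  9.2] tq [-1.15  0.28  0.37] z 0.0352
[[289.5 225.2]
 [291.8 227.4]
 [292.6 227.2]
 [290.9 227.6]]
281 217
[[177 177 177 176 176 176 174 177 185 157 149 150 181 184 179 177 178 179
  177 177 176 176 178 178]
 [175 174 173 174 174 176 178 184 160  86  50  52  76 172 184 180 176 174
  177 177 180 182 181 182]
 [171 174 177 177 177 179 178 183 136  75  64  65  58 126 174 180 177 179
  181 180 181 179 179 179]
 [177 178 177 177 176 179 181 190 128  47  41  74  62 127 179 181 179 178
  178 178 182 182 183 182]
 [178 179 180 180 183 181 181 190 129  46  19  39  32 128 178 181 180 178
  182 182 181 179 180 179]
 [182 172 157 152 135 141 152 179 124  43  19  40  33 133 185 187 183 181
  181 179 180 179 179 178]
 [141 134 136 167 148 143 144 114  92  60  45  48  54  76 136 184 186 183
  182 181 181 181 180 180]
 [134 133 136 140 144 164 138  81  66  60  64  68  61  61  54  96 169 178
  175 159 176 182 180 182]
 [ 87 144 148 142 150 142  98  70  70  53  60  64  60  64  62  94 137 146
  149 163 190 191 186 182]
 [139 138 141 147 171  91 100  84
[... 1494 characters left out ...]
9  53]
 [ 28  28  29  30  35  37  46  69  91  94 100 101  96  90  74]
 [ 29  31  38  46  55  60  74  99 115  99  89  92  95  94  87]
 [ 31  45  65  76  77  76  87 106 111  89  75  84  92  94  92]
 [ 35  60  87  95  84  76  80  89  87  69  61  76  89  94  94]
 [ 39  68  90  89  79  74  73  75  73  62  54  65  84  92  94]
 [ 42  73  84  80  74  72  72  73  71  65  56  59  77  86  92]
 [ 44  76  81  75  73  73  72  73  71  67  58  60  77  81  88]
 [ 58  86  87  77  72  70  72  72  69  63  62  69  83  76  76]
 [ 84 104  97  79  71  68  72  70  66  64  68  77  86  69  56]
 [111 116 107  86  74  71  73  71  67  69  75  82  88  66  41]
 [129 121 112  95  80  75  73  73  73  77  84  93  90  63  35]]
```

```bash
python3 - <<'E'
from h import *
c=cam('wrist'); C,m,k,e,X=wrw(c,35.12,r0=-.2,r1=.05); print(C.round(4))
g=(k<-.15)|((k>-.11)&(k<-.065)); g&=m
vx,vy,x,y=cv2.fitLine(X[g,:2].astype(np.float32),cv2.DIST_HUBER,0,.01,.01).ravel(); print('shank yaw',np.degrees(np.arctan2(vy,vx)))
# end of shank
print('end k',np.percentile(k[m],.2))
# near marks: plate edge check of plate yaw not needed
t=load('top'); P=proj(t,[[.5422,-.0215,.018]]); print(P)
X=cloud(t).reshape(-1,3); hsv=cv2.cvtColor(t['color'],cv2.COLOR_RGB2HSV).reshape(-1,3)
EOF=0
v,u=np.mgrid[:420,:560]; W=plane(t,np.c_[u.ravel(),v.ravel()],.018)[:,:2]-[.5422,-.0215]
d=np.array([np.cos(np.radians(35.5)),np.sin(np.radians(35.5))]); k=W@d; e=W@[-d[1],d[0]]
im=t['color'].max(2).ravel()
for lo in np.arange(-.055,.04,.005):
    row=[]
    for el in np.arange(-.045,.046,.005):
        q=(abs(k-lo)<.003)&(abs(e-el)<.003); row.append(int(np.mean(im[q])))
    print(lo.round(3),row)
E
```

```text
[[-1.850e-01 -1.190e-02  5.600e-03  1.790e-02  1.890e+02]
 [-1.750e-01 -1.380e-02  7.500e-03  1.800e-02  6.030e+02]
 [-1.650e-01 -1.350e-02  7.800e-03  1.790e-02  6.640e+02]
 [-1.550e-01 -1.320e-02  7.500e-03  1.820e-02  7.030e+02]
 [-1.450e-01 -1.250e-02  7.600e-03  1.830e-02  7.640e+02]
 [-1.350e-01 -1.260e-02  7.600e-03  1.840e-02  8.530e+02]
 [-1.250e-01 -2.380e-02  1.890e-02  1.840e-02  1.283e+03]
 [-1.150e-01 -1.300e-02  8.400e-03  1.830e-02  1.053e+03]
 [-1.050e-01 -1.270e-02  8.600e-03  1.830e-02  1.100e+03]
 [-9.500e-02 -1.260e-02  8.900e-03  1.830e-02  1.172e+03]
 [-8.500e-02 -1.280e-02  9.100e-03  1.830e-02  1.240e+03]
 [-7.500e-02 -1.270e-02  9.000e-03  1.810e-02  1.265e+03]
 [-6.500e-02 -1.220e-02  9.000e-03  1.810e-02  1.257e+03]
 [-5.500e-02 -1.980e-02  1.760e-02  1.800e-02  1.390e+03]
 [-4.500e-02 -3.040e-02  2.880e-02  1.800e-02  2.907e+03]
 [-3.500e-02 -3.260e-02  3.040e-02  1.810e-02  3.536e+03]
 [-2.500e-02 -3.250e-02  3.060e-02  1.810e-02  2.175e+03]
 [-1.500e-02 -3.260e-02  3.080e-02  1.810e-02  1.211e+03]]
shank yaw 35.90307
end k -0.18316266037283496
[[284.848
[... 1105 characters left out ...]
, 31, 46, 81, 93, 79, 60, 62, 68, 70, 72, 80, 100, 127, 145, 123, 59, 35, 107]
0.005 [92, 29, 48, 79, 93, 78, 60, 67, 72, 71, 70, 77, 111, 130, 144, 117, 50, 51, 103]
0.01 [123, 57, 39, 88, 96, 85, 89, 81, 73, 73, 74, 86, 97, 112, 142, 121, 64, 56, 130]
0.015 [148, 72, 50, 109, 109, 96, 103, 95, 76, 80, 84, 79, 66, 88, 132, 134, 67, 70, 145]
0.02 [164, 105, 79, 116, 127, 82, 68, 69, 67, 85, 76, 55, 33, 80, 129, 118, 78, 107, 167]
0.025 [173, 155, 102, 86, 66, 44, 32, 32, 41, 44, 45, 32, 27, 47, 82, 71, 85, 147, 178]
0.03 [180, 168, 139, 91, 42, 29, 27, 28, 28, 28, 29, 28, 28, 29, 41, 68, 122, 174, 180]
0.035 [172, 151, 143, 142, 99, 42, 34, 29, 29, 28, 28, 29, 32, 59, 88, 124, 174, 181, 181]
```

jog_arm(
  increments=[
    [0,-0.0035,0,0,0,0.025,-1],
    [0.0002,-0.0068,0,0,0,0.05,-1],
    [0.0002,-0.0068,0,0,0,0.05,-1],
  ],
)

```text
clock: 17.43
position: [0.4292, -0.0944, 0.0353]
ee_rot: [0.961, 0.278, 0.002, 0.001]
ft_force: [1.7, -4.0, 4.2]
grip_width: 0.239
grasp_force: 59.9
```

```bash
python3 - <<'E'
from h import *
stat()
n=np.array([.5422,-.0215])
t=cam('top'); P=proj(t,[[.5422,-.0215,.036]])[0]
u,v=P.round().astype(int); print(t['color'][v-9:v+1,u-7:u+8].max(2))
E
```

```text
r 0.1345 az -147.18 tool x yaw 32.28 ft [ 1.7 -4.   4.2] tq [-0.79 -0.43  0.41] z 0.0353
[[ 29  28  28  28  28  28  29  30  58 104 129 127 102  66  36]
 [ 28  28  28  28  29  28  30  39  58  87 111 111  97  78  54]
 [ 28  28  27  31  34  38  46  69  88  84  93  97  94  90  78]
 [ 28  32  39  47  55  60  74 100 114  96  84  90  94  95  92]
 [ 31  46  66  77  77  75  87 106 110  88  71  82  92  95  93]
 [ 35  62  93  97  85  76  79  89  86  69  60  76  90  94  94]
 [ 38  71  97  93  79  73  73  75  72  61  55  67  84  92  94]
 [ 41  72  86  80  75  73  72  72  71  67  56  58  76  86  92]
 [ 46  76  81  75  73  72  72  72  71  66  58  61  76  80  86]
 [ 66  87  87  76  72  70  72  72  70  64  61  69  83  76  76]]
```

jog_arm(
  increments=[
    [0.0003,0.0095,0,0,0,-0.07,-1],
    [0.0013,0.019,0,0,0,-0.14,-1],
    [0.003,0.028,0,0,0,-0.21,-1],
    [0.0053,0.0372,0,0,0,-0.28,-1],
    [0.0053,0.0372,0,0,0,-0.28,-1],
  ],
)

```text
clock: 17.9
position: [0.4531, -0.1221, 0.0351]
ee_rot: [0.911, 0.412, 0.001, -0.001]
ft_force: [-1.4, 4.6, 13.2]
grip_width: 0.234
grasp_force: 61.0
```

```bash
python3 - <<'E'
from h import *
stat()
t=cam('top'); P=proj(t,[[.5422,-.0215,.036]])[0]
u,v=P.round().astype(int); print(t['color'][v-9:v+1,u-7:u+8].max(2))
c=cam('wrist'); s=get_obs(); R=Rn.from_quat(s['ee_rot']).as_matrix(); yaw=np.degrees(np.arctan2(R[1,0],R[0,0]))
C,m,k,e,X=wrw(c,yaw); print(C[[0,2,7,9,11]].round(4)); print('end k',np.percentile(k[m],.2))
E
```

```text
r 0.1344 az -131.54 tool x yaw 48.65 ft [-1.4  4.6 13.2] tq [1.24 0.41 0.3 ] z 0.0351
[[ 29  29  29  28  28  36  70 114 137 142 135 112  79  50  33]
 [ 27  28  28  28  29  31  51  90 117 125 123 108  90  76  56]
 [ 28  29  28  31  35  38  52  81 103 106 103  98  95  93  79]
 [ 30  33  38  47  54  61  77 102 112 103  92  92  95  96  91]
 [ 33  47  66  77  77  77  88 107 108  89  77  85  92  94  95]
 [ 37  64  92  97  85  77  80  89  86  68  62  75  85  91  94]
 [ 41  71  97  94  79  74  74  75  73  61  55  64  78  86  91]
 [ 43  74  87  82  75  73  73  73  72  66  56  58  73  77  79]
 [ 47  78  82  76  74  72  72  73  72  66  58  60  74  67  57]
 [ 52  87  87  76  72  71  73  72  70  64  61  69  84  68  42]]
[[-1.850e-01 -9.000e-03  8.000e-03  1.790e-02  1.460e+02]
 [-1.650e-01 -1.140e-02  1.000e-02  1.790e-02  6.590e+02]
 [-1.150e-01 -1.190e-02  1.000e-02  1.830e-02  1.045e+03]
 [-9.500e-02 -1.190e-02  9.600e-03  1.830e-02  1.172e+03]
 [-7.500e-02 -1.170e-02  9.700e-03  1.810e-02  1.251e+03]]
end k -0.18229654954062838
```

The rib has not moved, so the nut is at its stop and the wrench is centred in its play. Drawing it off.

jog_arm(
  increments=[
    [-0.01,0,0,0,0,0,-1],
    [-0.022,0,0,0,0,0,-1],
    [-0.036,0,0,0,0,0,-1],
    [-0.05,0,0,0,0,0,-1],
    [-0.06,0,0,0,0,0,-1],
  ],
)

```text
clock: 18.42
position: [0.4132, -0.1672, 0.0351]
ee_rot: [0.912, 0.41, 0.002, -0.0]
ft_force: [3.2, 3.5, 4.8]
grip_width: 0.231
grasp_force: 60.2
```

jog_arm(
  increments=[
    [-0.008,0,0,0,0,0,-1],
    [-0.008,0,0,0,0,0,-1],
    [-0.008,0,0,0,0,0,-1],
  ],
)

```text
clock: 18.67
position: [0.407, -0.1741, 0.035]
ee_rot: [0.912, 0.409, 0.001, 0.0]
ft_force: [-3.4, -2.8, 9.9]
grip_width: 0.234
grasp_force: 60.7
```

```bash
python3 - <<'E'
from h import *
stat()
c=cam('wrist'); s=get_obs(); R=Rn.from_quat(s['ee_rot']).as_matrix(); yaw=np.degrees(np.arctan2(R[1,0],R[0,0]))
C,m,k,e,X=wrw(c,yaw,r0=-.27,z=.017); print(C.round(4)); print('end k',np.percentile(k[m],.2))
t=cam('top'); P=proj(t,[[.5422,-.0215,.036]])[0]
u,v=P.round().astype(int); print(t['color'][v-9:v+1,u-7:u+8].max(2))
E
```

```text
r 0.2039 az -131.53 tool x yaw 48.31 ft [-3.4 -2.8  9.9] tq [-0.53  0.67  0.02] z 0.035
[[-2.550e-01 -9.100e-03  7.300e-03  1.750e-02  1.270e+02]
 [-2.450e-01 -1.110e-02  9.700e-03  1.770e-02  5.790e+02]
 [-2.350e-01 -1.140e-02  9.900e-03  1.770e-02  6.570e+02]
 [-2.250e-01 -1.170e-02  9.300e-03  1.800e-02  6.990e+02]
 [-2.150e-01 -1.140e-02  8.700e-03  1.810e-02  7.430e+02]
 [-2.050e-01 -1.160e-02  8.600e-03  1.820e-02  8.370e+02]
 [-1.950e-01 -2.160e-02  1.960e-02  1.820e-02  1.169e+03]
 [-1.850e-01 -1.230e-02  9.000e-03  1.830e-02  1.034e+03]
 [-1.750e-01 -1.250e-02  8.700e-03  1.820e-02  1.090e+03]
 [-1.650e-01 -1.260e-02  8.600e-03  1.840e-02  1.151e+03]
 [-1.550e-01 -1.300e-02  8.400e-03  1.840e-02  1.222e+03]
 [-1.450e-01 -1.300e-02  8.800e-03  1.820e-02  1.272e+03]
 [-1.350e-01 -1.330e-02  8.200e-03  1.820e-02  1.265e+03]
 [-1.250e-01 -2.090e-02  1.510e-02  1.820e-02  1.360e+03]
 [-1.150e-01 -3.250e-02  2.460e-02  1.820e-02  2.813e+03]
 [-1.050e-01 -3.450e-02  2.850e-02  1.840e-02  3.551e+03]
 [-9.500e-02 -3.480e-02  2.850e-02  1.840e-02  2.365e+03]
 [-8.500e-02 -3.510e-02  2.850e-02  1.840e-02  1.007e+03]]
end k -0.25205204664671704
[[ 29  29  28  28  28  29  28  28  28  27  24  25  21  21  22]
 [ 29  29  28  28  29  29  31  39  41  31  24  21  20  20  19]
 [ 28  28  29  31  35  38  49  69  76  57  32  20  20  19  19]
 [ 29  33  39  46  55  60  76 100 105  80  45  26  20  21  20]
 [ 32  47  66  76  76  76  88 106 106  82  52  36  27  22  22]
 [ 37  64  91  96  84  76  79  88  85  66  51  48  42  31  23]
 [ 40  72  97  93  79  74  73  75  72  62  53  56  58  49  31]
 [ 43  73  86  81  74  73  72  73  72  66  57  57  67  58  37]
 [ 47  78  81  76  73  72  72  72  72  67  58  61  73  63  38]
 [ 54  87  87  76  72  70  72  71  69  63  61  69  83  68  38]]
```

jog_arm(
  increments=[
    [0,0,0,0,0,0,0.3],
    [0,0,0,0,0,0,0.3],
    [0,0,0,0,0,0,0.3],
    [0,0,-0.03,0,0,0,0.3],
    [0,0,-0.07,0,0,0,0.3],
  ],
)

```text
clock: 19.18
position: [0.405, -0.1733, 0.1023]
ee_rot: [0.912, 0.409, -0.003, -0.0]
ft_force: [1.7, 1.5, 3.1]
grip_width: 0.652
grasp_force: 0.0
```

jog_arm(
  increments=[
    [0.025,0,-0.025,0,0,0,0.3],
    [0.05,0,-0.05,0,0,0,0.3],
    [0.075,0,-0.08,0,0,0,0.3],
    [0.08,0,-0.1,0,0,0,0.3],
    [0.08,0,-0.1,0,0,0,0.3],
  ],
)

```text
clock: 19.6
position: [0.4629, -0.112, 0.2068]
ee_rot: [0.912, 0.411, 0.003, 0.001]
ft_force: [1.0, -0.9, 1.5]
grip_width: 0.646
grasp_force: 0.0
```

```bash
python3 - <<'E'
from h import *
stat()
c=cam('wrist'); n=np.array([.5422,-.0215])
C,m,k,e,X=wrw(c,48.9,r0=-.27,z=.017); print(C[[0,3,8,-3,-2,-1]].round(4))
q=X[:,:2]-n; r=np.hypot(*q.T); a=np.degrees(np.arctan2(q[:,1],q[:,0]))
# rib: points 33.5-40 mm high
b=(X[:,2]>.034)&(X[:,2]<.040)&(r>.010)&(r<.024); print('rib pts',b.sum(),np.percentile(a[b],[10,50,90]) if b.any() else '')
im=c['color'].max(2)
P=fproj(c,[[*(n+.017*np.array([np.cos(x),np.sin(x)])),.036] for x in np.radians(np.arange(-60,61,6))])
print([(int(d),int(im[int(round(p[1])),int(round(p[0]))])) for d,p in zip(np.arange(-60,61,6),P) if 0<=p[0]<560 and 0<=p[1]<420])
bl=(abs(X[:,2]-.06)<.004)&(np.hypot(X[:,0]-.538,X[:,1]-.095)<.035); print('block',bl.sum(),X[bl].mean(0) if bl.any() else '')
# long mark on plate: darkness at r=50..60
P=fproj(c,[[*(n+.062*np.array([np.cos(x),np.sin(x)])),.006] for x in np.radians(np.arange(-24,12,2))]); print([(int(d),int(im[int(round(p[1])),int(round(p[0]))])) for d,p in zip(np.arange(-24,12,2),P) if 0<=p[0]<560 and 0<=p[1]<420])
E
```

```text
r 0.1203 az -131.22 tool x yaw 48.53 ft [ 1.  -0.9  1.5] tq [0. 0. 0.] z 0.2068
[[-2.55e-01 -6.20e-03  9.60e-03  1.78e-02  3.70e+01]
 [-2.25e-01 -8.80e-03  1.17e-02  1.82e-02  1.57e+02]
 [-1.75e-01 -1.07e-02  1.07e-02  1.83e-02  2.00e+02]
 [-5.50e-02 -3.55e-02  2.86e-02  1.81e-02  2.66e+02]
 [-4.50e-02 -3.59e-02  2.94e-02  1.80e-02  9.80e+01]
 [-1.50e-02 -1.78e-02  1.58e-02  1.74e-02  3.50e+01]]
rib pts 225 [-152.89061776  -20.37776718  143.19530734]
[(-60, 91), (-54, 77), (-48, 71), (-42, 103), (-36, 74), (-30, 92), (-24, 111), (-18, 126), (-12, 155), (-6, 154), (0, 166), (6, 166), (12, 89), (18, 66), (24, 167), (30, 157), (36, 160), (42, 168), (48, 187), (54, 167), (60, 134)]
block 0 
[(-24, 188), (-22, 187), (-20, 187), (-18, 188), (-16, 187), (-14, 192), (-12, 81), (-10, 100), (-8, 193), (-6, 189), (-4, 188), (-2, 187), (0, 187), (2, 187), (4, 188), (6, 184), (8, 186), (10, 187)]
```

```bash
python3 - <<'E'
from h import *
c=load('wrist'); n=np.array([.5422,-.0215]); im=c['color'].max(2).astype(np.float32)
X=fcloud(c).reshape(-1,3); b=(X[:,2]>.058)&(X[:,2]<.066)&(np.hypot(*(X[:,:2]-n).T)<.025); print('bit',X[b].mean(0), (X[b].min(0)+X[b].max(0))/2)
A=np.arange(-48,25,4); print(A.tolist())
for r in (.011,.013,.015,.017,.019):
    P=fproj(c,[[*(n+r*np.array([np.cos(x),np.sin(x)])),.036] for x in np.radians(A)]).astype(np.float32); print(r,cv2.remap(im,P[:,:1],P[:,1:],cv2.INTER_LINEAR).ravel().astype(int).tolist())
print(fproj(c,[[*n,.036]]))
u,v=fproj(c,[[*n,.036]])[0].astype(int); g=im[v-2:v+24,u-18:u+19].astype(int)
for i,row in enumerate(g): print(v-2+i,' '.join(f'{x:3d}' for x in row))
print('cols from',u-18, 'tip -10.4',fproj(c,[[*(n+.017*np.array([np.cos(x),np.sin(x)])),.036] for x in np.radians([-20,-10.4,0,10])]).round(1).tolist())
s=cam('scene');X=cloud(s); m=(abs(X[...,2]-.06)<.005)&(np.hypot(X[...,0]-.53,X[...,1]-.095)<.05)
print('scene block',m.sum(),X[m].mean(0),X[m].min(0),X[m].max(0))
E
```

```text
bit [ 0.5420929  -0.02252908  0.06199392] [ 0.5422957  -0.02259255  0.06135347]
[-48, -44, -40, -36, -32, -28, -24, -20, -16, -12, -8, -4, 0, 4, 8, 12, 16, 20, 24]
0.011 [64, 66, 64, 61, 61, 59, 69, 89, 99, 81, 66, 66, 76, 82, 82, 83, 83, 83, 85]
0.013 [65, 67, 64, 63, 63, 62, 56, 145, 153, 157, 145, 108, 147, 145, 146, 130, 82, 72, 75]
0.015 [59, 60, 63, 64, 64, 60, 59, 109, 155, 155, 154, 103, 81, 82, 85, 86, 91, 86, 95]
0.017 [88, 88, 91, 92, 95, 93, 98, 97, 147, 155, 154, 150, 160, 158, 146, 127, 115, 112, 126]
0.019 [53, 47, 44, 50, 61, 71, 86, 82, 142, 154, 157, 80, 49, 43, 45, 43, 48, 44, 46]
[[275.0835391   61.22428986]]
59 144  95  83  86  87  87  86  85  82  63  89  84  84  84  83  84  83  87  85  86  86  84  85  86  82  85  86  87  66  54  60  62  63  63  67  66  67
60 143  91  83  85  89  85  84  83  89 114  87  84  84  86  84  83  84  85  84  86  84  85  83  85  83  84  82  83  63  58  62  61  63  64  64  64  61
61 135  82  86  85  85  86  83  86 160 160 100  85  87  86  85  83  81  83  85  85  85  83  81  82  86  87  85  76  55  59  68  63  64  65  66  64  64
62 132  84
[... 2967 characters left out ...]
29  72  51  52  52  50  48  44  44  46  49
82  52  51  50  52  52  50  52  50  55  59  63  62  67 106 132 155 159 156 174 186 186 176 159 156 127 106  72  52  51  47  44  43  47  45  45  46  44
83  52  51  49  49  52  52  49  51  51  52  55  60  64  64  74 104 139 159 175 178 178 159 157 117  66  50  50  48  47  46  44  41  47  44  45  46  49
84  54  53  52  52  54  52  51  53  53  51  49  53  52  60  64  67  71  93 138 182 172 105  68  58  54  52  46  47  44  45  46  47  44  44  48  48  45
cols from 257 tip -10.4 [[293.2, 54.6], [291.8, 51.8], [289.7, 49.1], [287.2, 46.9]]
scene block 26 [0.54115942 0.09432995 0.05870125] [0.53086099 0.08077515 0.05502087] [0.55611914 0.10909588 0.06316814]
```

The rib sits at about -11.5° and the long mark at -11°, so the nut is tight. The lock is engaged, and the wrench lies flat about 69 mm off the nut.

```bash
python3 -c "
from workcell import workorder; print(workorder.hand_in())"
```

```text
the job is handed in; nothing more can be done
None
```

I handed the job in, and no verdict came back: the lock is at its crossbar end, the rib is within about 1° of the long mark, and the wrench lies flat on the plate about 69 mm off the nut; I didn't measure the bystanders again.

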